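# Hang the tube carrier below the hanger link on the spring balance

## Task

Weigh the tube carrier: take the hanger link out of its grey block and hang its hook over the small bar of the spring balance, let go, then hang the tube carrier from the bar of the link's lower loop. The carrier's hook has a stiff sprung latch, so draw the carrier down, gently, until the bar has snapped past the latch and sits in the top of the hook; the balance must never be pulled with more than 18 N. Leave the chain hanging free and still, and leave the other bench things where they are.

Things in the scene. Friction and masses are not known exactly. Their poses are not given: they have to be found in the camera images.
- balance: Stand of the spring balance: grey base plate 220 x 150 x 12 mm, reaching 55 mm in front of the pull bar and 75 mm to either side, post 135 mm behind the bar, balance body (42 mm across) straight over the bar, from 420 mm above the bench up. Fixed. Origin on the bench straight below the bar; x from its open front (on the robot's right) to the post, z up.
- balance_bar (a point): Centre of the pull bar: round steel bar 6 mm thick, 46 mm clear length along its y, the bottom side of a steel stirrup with a window 47 mm high above the bar; about 345 mm above the bench. Axes as the stand. The bar is softly sprung and sinks some centimetres when pulled hard.
- pull_bar: The sprung stirrup itself; origin and axes as balance_bar.
- parking_block: Grey block 60 x 90 x 30 mm (x, y, z), fixed, with a slot 8 mm (x) by 59 mm (y), 22 mm deep, in its top, in which the link stands upright. Origin: centre of its underside.
- link: Hanger link, slender steel, 154 mm tall, about 180 g: from below a rectangular loop, a white grip block, a hook. Origin: under the middle of its lower bar; z up along it, x from its front to its back. It stands in the block's slot, leaning up to 0.1 rad.
- link_grip (a point): Centre of the link's grip block, 12 x 16 x 50 mm (x, y, z), at (-9, 0, 80) mm in the link. Grip it across its 16 mm width (y), best with the fingers slanting down at about 45 degrees from the front (-x), so that the hand stays clear of what it hangs on. Axes as the link.
- link_hook (a point): Middle of the hook's inner crown, 150 mm up the link. Strip hook 14 mm wide (y), 4 mm thick, mouth DOWN: stem in front (inner face at x = -7 mm), flat crown, tip behind (inner face at x = +6 mm), its end flared backward, reaching 28 mm below the crown. Hung, it lies 3 mm above the bar's centre. Axes as the link.
- link_bar (a point): Centre of the loop's lower bar: round, 6 mm thick, along y, 3 mm above the link's origin. The loop's window above it is 44 mm wide and 49 mm high. Axes as the link.
- carrier: Tube carrier, about 200 g, 139 mm tall: white tray 66 x 76 x 24 mm (x, y, z) with six micro tubes (tops at 25 mm), a white grip block and a hook above it. Origin: centre of the tray's underside; x from front to back, z up. It stands on the bench.
- carrier_grip (a point): Centre of the carrier's grip block, 12 x 16 x 50 mm (x, y, z), at (-9, 0, 66) mm in the carrier; gripped like the link's. Axes as the carrier.
- carrier_hook (a point): Middle of the inner crown of the carrier's hook, 135 mm up. The same strip hook as the link's, but its tip reaches 34 mm below the crown and a brass latch closes its mouth. Seated, it lies 3 mm above the centre of the link's lower bar. Axes as the carrier.
- latch (a joint): Sprung latch in that mouth, pivoted on the stem 24 mm below the crown, slanting up and back: 0 = shut, 0.7 = pushed against the stem. A bar meets it some 18 mm below the crown; pushing past takes a pull of about 5 to 10 N, far more than the carrier's weight; then it springs shut under the bar.
- wash_bottle: White wash bottle, 66 mm across, 205 mm tall with its spout; leave alone. Origin: centre of its underside.
- tape: Roll of paper tape, 52 mm across, 18 mm high; leave alone. Origin: centre of its underside.
- dish: Aluminium weighing dish, 56 mm across, 16 mm high; leave alone. Origin: centre of its underside.
- tip_box: Open blue tip box 90 x 120 x 60 mm; leave alone. Origin: centre of its underside.
- marker: Blue marker pen 12 mm thick, 130 mm long, lying; leave alone. Origin: centre of its underside.
Not all that is in view belongs to the job. Of the things like the link, leave any that is purple; of the rest the larger one is meant. What is shaped like the carrier but turquoise is not meant.

How it is judged:
By the outcome, as a careful person would: the job done as asked, in the order asked, and still so for the second after the job is handed in, with the robot touching nothing.
It also fails if it takes over 72 s, if anything falls off the work surface, if the arm or the gripper's body presses on something with over 40 N, if the wrist force passes 120 N, or if a joint passes its speed limit or range.

## Robot

A 7-joint arm with a two-finger parallel gripper is mounted at the origin on the work surface. World frame = base frame: x ahead of the robot, y to its left, z up, the work surface at z = 0. Lengths are in m, angles in degrees, forces in N, time in s.
With the tool pointing down it reaches from about 0.425 to 0.875 m from the base axis. Payload 4.7 kg.
Tool frame: the origin (TCP) lies midway between the tips of the shut fingers; the grasp point (between the pads) lies 19 mm behind it; z points along the fingers, x is the direction in which the jaws open and shut, and the axes are right-handed (so a half turn about z gives the same grasp; the last joint's range is limited). The gripper opens to 87 mm and grips with 3 to 60 N. Pads are 19 mm wide; open, the fingers measure 117 mm over their backs; the gripper's body (75 mm by 190 mm) begins 51 mm behind the grasp point.
Start: joints at [76.61, 18.392, -4.016, 83.108, 1.295, 78.541, -3.26], TCP at [0.159, -0.63, 0.223] pointing down, gripper open.
Joint ranges: [-163.93, 163.93], [-17.29, 119.83], [-79.2, 71.16], [3.27, 140.29], [-89.18, 269.18], [5.43, 117.66], [-154.24, 154.24]. Speed limits (degrees/s): [147.25, 147.25, 180, 180, 180, 180, 180].

## Interface

Orientations are given as [roll, pitch, yaw] about the fixed x, y, z axes, in that order (R = Rz(yaw) Ry(pitch) Rx(roll)).
In Python, from cell import telemetry, optics, env gives the robot as it stands.
- The arm moves only by the tool arm_command, never from a script. Its arguments are lists of equal length, an entry for each row: "translation": the shift along the tool's x, y, z in cm, a list of three; "twist": the turn about the tool's z in degrees. In form: {"translation": [[x, y, z], ...], "twist": [twist, ...]}. A call has 1 to 10 rows; each row shifts and turns the pose as measured when the row begins, along the tool's axes as they then stand; what a row does not reach is not made up. A row lasts 1/8 s, in which the tool goes at most 62.5 mm and 10.7 degrees, less where a joint would pass 70% of its speed; a pose out of reach is approached as far as the arm can. A call is refused whole if a number of a shift passes 6.25 or a number of a turn 10.7, either way. A call with a gripper value outside its range is refused whole. "grip" is the opening in per cent of the stroke, from 0 (shut) to 100 (fully open), set as the call begins (left out, the last holds). The fingers move at their own pace and stop on an object; "force" is the grip in N (left out, the last holds). Time passes only in rows, so rows that do not move let the fingers close. It gives the time, the measured TCP pose, the force and the opening at its end, in the units of the state.
- telemetry.get_obs(): the state, without advancing time (a new reading comes with each control period).
- optics.read_camera(name): name is "side" or "top"; returns a dict with "img" (480x640x3 uint8, blue, green, red), "fx", "fy", "cx", "cy" (pixels), "extrinsics" (4x4, takes a point from camera to world coordinates). Camera axes: x right, y up, looking along -z (the intrinsics and any distortion apply to the point x, -y, -z); pixel columns grow to the right and rows downward; lengths in m; the calibration is good to about 2 mm. A picture is of the moment at which its call begins. There is no depth.
- env.sign_off(): hands the job in, once; it reports no verdict.
The state is a dict: "time_s": time; "qpos": joint angles; "joint_velocities": joint speeds; "effort": joint torques, N m; "tool_pos": TCP position; "tool_rot": TCP orientation; "force": force on the tool from outside, world axes, zero at the start; "wrist_torque": the same for the moment, N m; "grip_width": finger opening in m.
Only numpy, scipy, OpenCV 4.12 (cv2) and the standard library are available. Lean on these libraries where they do the work, as an engineer would, in place of code of your own. Each camera call takes 0.05 s, during which the arm holds its last target. There are 200 camera calls.

## Working session

There is one attempt and no reset: what is moved stays moved. The work goes in short steps, Python scripts to look and compute and a tool call to move; the robot and the scene stay as the last step left them, time stands still between calls to the robot, and variables do not carry over. Pictures are saved under pics/ and viewed, about 8 in all and at most 12, crops included, and the job is handed in when it is done.

Besides the shell and the picture viewer there is one more tool, called after "Call:" in YAML: its name, and indented under it one key for each argument. arm_command: Moves the arm, as the interface text tells. Its arguments: {"type":"object","properties":{"translation":{"type":"array","items":{"type":"array","items":{"type":"number"}}},"twist":{"type":"array","items":{"type":"number"}},"grip":{"type":"number"},"force":{"type":"number"}},"required":["translation","twist"]}

```bash
ls; mkdir -p pics; python3 - <<'E'
from cell import telemetry, optics, env
import cv2,numpy as np
np.set_printoptions(precision=4,suppress=True)
for n in ("side","top"):
    c=optics.read_camera(n); cv2.imwrite(f"pics/{n}0.png",c["img"])
    print(n,{k:v for k,v in c.items() if k!="img"})
print(telemetry.get_obs())
E
```

```text
pics
side {'fx': 591.3477993865905, 'fy': 591.3477993865905, 'cx': 321.72636245630594, 'cy': 237.19124895526454, 'extrinsics': array([[ 0.9505,  0.1838, -0.2504,  0.1353],
       [-0.3106,  0.5659, -0.7638, -1.0566],
       [ 0.0013,  0.8038,  0.595 ,  1.0816],
       [ 0.    ,  0.    ,  0.    ,  1.    ]])}
top {'fx': 492.2786960832246, 'fy': 492.2786960832246, 'cx': 317.8060200770516, 'cy': 232.8231654749992, 'extrinsics': array([[-0.0016,  0.9814, -0.1921,  0.2331],
       [-1.    , -0.0022, -0.0031,  0.0631],
       [-0.0034,  0.1921,  0.9814,  1.4053],
       [ 0.    ,  0.    ,  0.    ,  1.    ]])}
{'time_s': 0.1, 'qpos': array([76.6096, 18.4349, -4.0171, 83.168 ,  1.2951, 78.5404, -3.2599]), 'joint_velocities': array([ 0.0853, -0.1037, -0.0783, -0.1677,  0.0833, -0.1414, -0.0448]), 'effort': array([  0.0002, -49.2571,  -0.4055, -31.3399,  -0.0641,   0.0396,
         0.0001]), 'tool_pos': array([ 0.1593, -0.6297,  0.2216]), 'tool_rot': array([179.995 ,   0.098 , -75.7984]), 'force': array([-0.4274,  0.1288, -0.5388]), 'wrist_torque': array([ 0.0372, -0.0206, -0.0457]), 'grip_width': 0.08710464185387452}
```

View pics/side0.png

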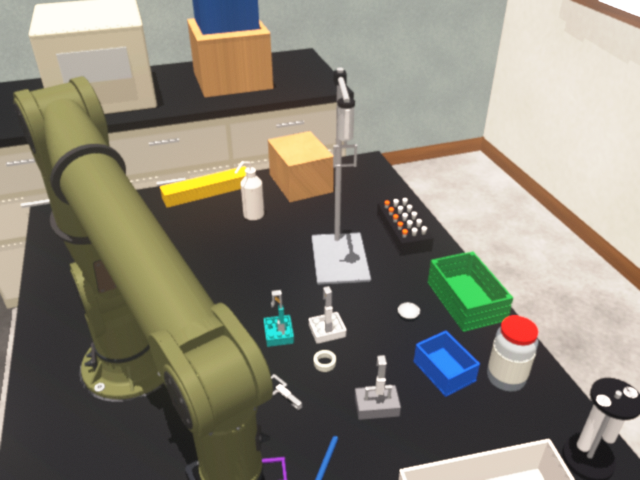

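View pics/top0.png

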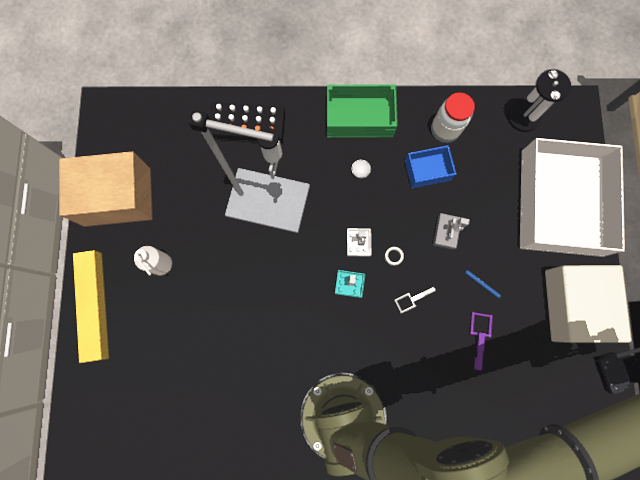

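Links: purple one lying (top 480,335), small grey/white one lying (415,298), and one standing in the grey block (450,230). The standing one fits, since it is in the block and not purple. Carriers: white (358,241) fits, turquoise (350,283) does not. I'll confirm this in enlarged crops.

```bash
python3 - <<'E'
import cv2,numpy as np
s=cv2.imread("pics/side0.png");t=cv2.imread("pics/top0.png")
def crop(im,x,y,w,h,k): return cv2.resize(im[y:y+h,x:x+w],None,fx=k,fy=k,interpolation=cv2.INTER_CUBIC)
# top: block/link (425..480,205..255) carrier ; side both
a=crop(t,425,205,50,50,8);b=crop(t,335,220,50,50,8)
cv2.imwrite("pics/c1.png",np.hstack([a,b]))
a=crop(s,345,345,66,75,8);
b=crop(s,300,280,34,0+75,8) if 0 else crop(s,300,280,50,75,8)[:, :]
cv2.imwrite("pics/c2.png",np.hstack([a[:,:400],b[:,:400]]))
a=crop(s,310,130,66,100,6);b=crop(t,225,120,66,100,6)
cv2.imwrite("pics/c3.png",np.hstack([a,b]))
E
```

```text
(no output)
```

View pics/c1.png

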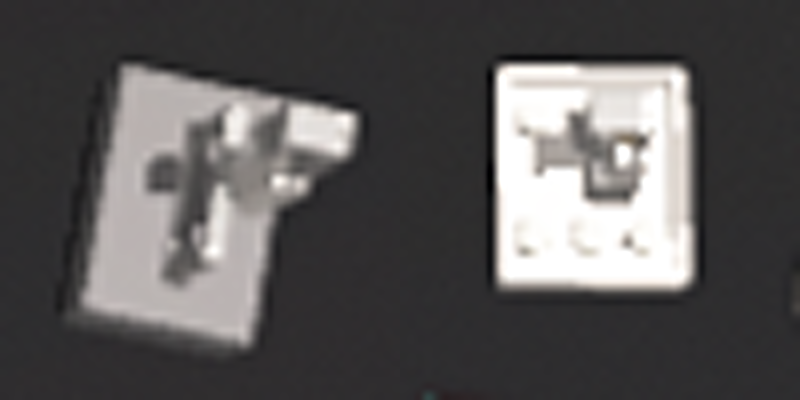

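View pics/c2.png

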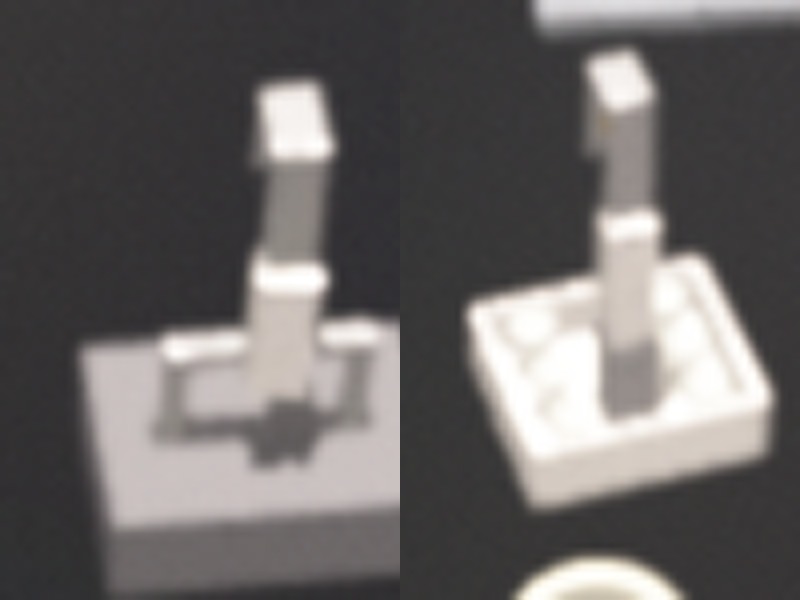

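View pics/c3.png

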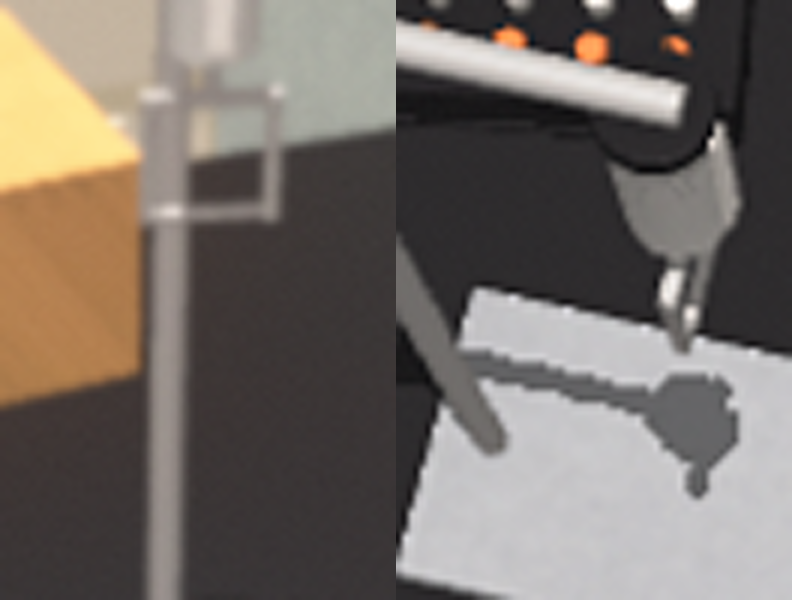

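The crops confirm the white carrier (crown at side ~(378,290)) and the grey/white link standing upright in the block (crown at side ~(381,360)). Both have their stem and front facing the side camera. Next I fit poses to these pixels.

```bash
cat > h.py <<'E'
import cv2,numpy as np
from scipy.optimize import least_squares
from scipy.spatial.transform import Rotation as R
np.set_printoptions(precision=4,suppress=True)
C={"side":(591.348,321.726,237.191,np.array([[.9505,.1838,-.2504,.1353],[-.3106,.5659,-.7638,-1.0566],[.0013,.8038,.595,1.0816]])),
"top":(492.279,317.806,232.823,np.array([[-.0016,.9814,-.1921,.2331],[-1,-.0022,-.0031,.0631],[-.0034,.1921,.9814,1.4053]]))}
def proj(n,P):
    f,cx,cy,E=C[n]; p=(np.atleast_2d(P)-E[:,3])@E[:,:3]
    return np.c_[cx+f*p[:,0]/-p[:,2], cy-f*p[:,1]/-p[:,2]]
def cr(o,k,pts): return [(o[0]+(u+.5)/k-.5,o[1]+(v+.5)/k-.5) for u,v in pts]
def fit(obs,p0,z0=0.,lean=False,loss="soft_l1"):
    # obs: list of (cam, local mm, px); p=(x,y,yaw[,roll,pitch])
    def pose(p): 
        e=[p[2],p[4],p[3]] if lean else [p[2],0,0]
        return R.from_euler("ZYX",e), np.array([p[0],p[1],z0])
    def res(p):
        r,t=pose(p); return np.concatenate([(proj(n,r.apply(np.array(l)/1e3)+t)-px).ravel() for n,l,px in obs])
    s=least_squares(res,p0,loss=loss,x_scale=[.01,.01,.1,.1,.1][:len(p0)])
    return s.x,res(s.x).reshape(-1,2)
def hullquad(mask):
    c=max(cv2.findContours(mask,cv2.RETR_EXTERNAL,cv2.CHAIN_APPROX_NONE)[0],key=cv2.contourArea)
    h=cv2.convexHull(c)
    for e in np.arange(1,8,.25):
        q=cv2.approxPolyDP(h,e,True)
        if len(q)<=4: return q[:,0]
E
python3 - <<'E'
from h import *
t=cv2.imread("pics/top0.png");s=cv2.imread("pics/side0.png")
def m(im,x,y,w,h,th):
    g=np.zeros(im.shape[:2],np.uint8); g[y:y+h,x:x+w]=(im[y:y+h,x:x+w].min(2)>th)*255; return g
pt=hullquad(m(t,215,160,105,80,120)); ps=hullquad(m(s,300,228,80,60,120))
ct=hullquad(m(t,335,220,50,50,140))
print("plate top",pt.tolist(),"side",ps.tolist(),"tray top",ct.tolist())
# carrier
o=[("top",l,p) for l,p in zip([(33,38,24),(33,-38,24),(-33,-38,24),(-33,38,24)],
   cr((335,220),8,[(98,65),(98,290),(292,290),(292,65)]))]
o+=[("side",l,p) for l,p in zip([(33,38,24),(33,-38,24),(-33,-38,24),(-33,38,24),(-33,38,0),(-33,-38,0),(10,7,139),(10,-7,139),(-11,-7,139),(-11,7,139)],
   cr((300,280),8,[(70,305),(300,255),(372,390),(140,460),(135,505),(368,455),(188,65),(232,50),(255,95),(208,110)]))]
# top image: left=+y=+x_c ; up=+x world = -y_c
o[0:4]=[("top",l,p) for l,p in zip([(33,-38,24),(33,38,24),(-33,38,24),(-33,-38,24)],[q[2] for q in o[:4]])]
x,r=fit(o,[.6,0,1.57]); print("carrier",x,np.degrees(x[2])); print(r)
b=[("top",l,p) for l,p in zip([(30,-45,30),(30,45,30),(-30,45,30)],cr((425,205),8,[(122,65),(82,305),(250,345)]))]
b+=[("side",l,p) for l,p in zip([(30,45,30),(-30,45,30),(-30,45,0)],cr((345,345),8,[(82,345),(110,525),(115,595)]))]
x,r=fit(b,[.6,-.3,1.35]); print("block",x,np.degrees(x[2])); print(r)
k=[("side",l,p) for l,p in zip([(-11,-7,154),(-11,7,154),(10,7,154),(10,-7,154),(0,25,61),(0,-25,61),(-15,8,105),(-15,-8,105)],
   cr((345,345),8,[(332,150),(278,157),(262,90),(318,85),(165,340),(378,328),(250,287),(325,290)]))]
k+=[("top",l,p) for l,p in zip([(10,-7,154),(-11,-7,154),(-11,7,154),(10,7,154)],cr((425,205),8,[(290,105),(358,118),(350,160),(285,145)]))]
x,r=fit(k,[*x,0,0],z0=.008,lean=True); print("link",x,np.degrees(x[2])); print(r)
q=[("top",l,p) for l,p in zip([(165,-75,12),(-55,-75,12),(-55,75,12),(165,75,12)],[(238.3,168.3),(310,184),(299,231),(226,212)])]
q+=[("side",l,p) for l,p in zip([(165,75,12),(165,-75,12),(-55,-75,12),(-55,75,12)],[(312,237),(360,234),(370,281),(316,283)])]
x,r=fit(q,[.6,.2,1.35]); print("stand",x,np.degrees(x[2])); print(r)
E
```

```text
plate top [[238, 168], [309, 185], [297, 231], [225, 215]] side [[312, 235], [359, 232], [370, 279], [318, 283]] tray top [[369, 228], [371, 254], [348, 255], [347, 229]]
carrier [ 0.4793 -0.0498  1.5738] 90.1738665105437
[[ 0.3373  0.3857]
 [ 0.7686 -1.4748]
 [-0.1902 -1.5928]
 [-0.8628  0.2658]
 [ 0.1763  0.5337]
 [-0.3151  0.271 ]
 [-0.4702  0.9731]
 [-0.5933 -0.805 ]
 [ 0.0703  0.3964]
 [-0.2124 -0.3467]
 [ 0.0025 -0.4424]
 [ 0.0145  0.2308]
 [-0.0204  0.1427]
 [ 0.287  -0.5029]]
block [ 0.5103 -0.3031  1.3596] 77.90003704730506
[[ 0.2245 -0.0779]
 [ 0.0917  0.1757]
 [ 0.0632 -0.4864]
 [-0.1966  0.1018]
 [ 0.4725 -0.1288]
 [-0.6851 -0.1841]]
link [ 0.5106 -0.3018  1.3333 -0.0006 -0.0731] 76.3896169048737
[[-0.48    0.3594]
 [-0.5598 -0.1056]
 [-0.0996 -0.0284]
 [-0.3578  0.198 ]
 [ 1.4671  0.173 ]
 [-2.0806  0.232 ]
 [ 1.1192 -0.1829]
 [-0.6328 -1.0287]
 [ 0.6318 -0.5835]
 [-0.0519 -0.2365]
 [-0.0102 -0.3398]
 [ 0.2821 -0.4388]]
stand [0.5923 0.157  1.3322] 76.3272457137483
[[ 1.0236 -1.0113]
 [ 1.4504 -0.0022]
 [ 0.1152  1.6511]
 [-0.3257  3.2541]
 [-0.5689 -1.6388]
 [ 0.2154 -0.8204]
 [ 0.4805 -1.1422]
 [ 0.476  -0.4548]]
```

Since twist is only about the tool's z axis, a slanted tool has to come from a reach limit, where the arm "approaches as far as it can". I'll swing round to azimuth ≈ -104° and press inward past the minimum reach. That should make the fingers point back along +y and down.

Call:
arm_command:
  translation:
    - [-2.5,4.5,0]
    - [-2.5,4.5,0]
    - [-2.5,4.5,0]
    - [-2.5,4.5,0]
    - [-2.5,4.5,0]
    - [-2.5,4.5,0]
    - [-3,0,0]
    - [-3,0,0]
  twist: [5,5,5,5,5,5,0,0]

```text
time_s: 1.1
tool_pos: [-0.1022, -0.4229, 0.2172]
tool_rot: [179.9, 0.5, -106.9]
force: [-0.7, -0.5, -0.1]
grip_width: 0.0868
```

Call:
arm_command:
  translation:
    - [-5,0,0]
    - [-5,0,0]
    - [-5,0,0]
    - [-5,0,0]
  twist: [0,0,0,0]

```text
time_s: 1.6
tool_pos: [-0.0723, -0.3238, 0.1951]
tool_rot: [179.7, 4.1, -107.7]
force: [-1.6, 0.7, 1.1]
grip_width: 0.0875
```

```bash
python3 -c "
from cell import telemetry as t
o=t.get_obs();print(o['qpos'],o['tool_pos'],o['tool_rot'])"
```

```text
[107.35510143 -16.91287327  -7.3767096  122.00020032  -2.40289782
  78.93206747  -6.74477545] [-0.07232247 -0.32381557  0.19513476] [ 179.69019601    4.13292218 -107.67430032]
```

Call:
arm_command:
  translation:
    - [-6,0,-1]
    - [-6,0,-1]
    - [-6,0,-1]
    - [-6,0,-1]
  twist: [0,0,0,0]

```text
time_s: 2.1
tool_pos: [-0.0377, -0.2593, 0.1682]
tool_rot: [177.9, 12.9, -107.9]
force: [-0.8, 0.5, 1.1]
grip_width: 0.0871
```

```bash
python3 -c "
from cell import telemetry as t
o=t.get_obs();print(o['qpos'],o['tool_pos'],o['tool_rot'])"
```

```text
[106.7351525  -17.20847373 -10.64229379 126.25926426  -3.57955932
  83.75960532  -9.97568078] [-0.03772469 -0.25933598  0.16820243] [ 177.94749185   12.90227459 -107.92286258]
```

Call:
arm_command:
  translation:
    - [0,0,-6]
    - [0,0,-6]
    - [0,0,-6]
    - [-6,0,-2]
    - [-6,0,-2]
    - [-6,0,-2]
    - [-6,0,-2]
  twist: [0,0,0,0,0,0,0]

```text
time_s: 2.98
tool_pos: [-0.0092, -0.2473, 0.3832]
tool_rot: [177.7, 20.0, -106.5]
force: [0.5, 0.3, 0.9]
grip_width: 0.0873
```

```bash
python3 -c "
from cell import telemetry as t
o=t.get_obs();print(o['qpos'],o['tool_pos'],o['tool_rot'])"
```

```text
[102.93172146 -17.12598739  -9.20746187 103.30133308  -4.86317271
 113.62989194 -12.64713522] [-0.00922342 -0.24730281  0.38319506] [ 177.6683937    19.99545755 -106.49765154]
```

```bash
cat > mv.py <<'E'
import sys,numpy as np
from cell import telemetry
from scipy.spatial.transform import Rotation as R
o=telemetry.get_obs(); T=R.from_euler("xyz",o["tool_rot"],degrees=True)
P=o["tool_pos"]
def st():
    print("t",round(o["time_s"],2),"q",o["qpos"].round(1).tolist(),"p",P.round(4).tolist(),"rot",o["tool_rot"].round(1).tolist(),"F",o["force"].round(2).tolist(),"w",round(o["grip_width"],4))
    print("axes x,y,z:",T.as_matrix().T.round(3).tolist())
def plan(wps,step=5.5):
    p=P
    for w in wps:
        d=(np.array(w)-p)*100; n=max(1,int(np.ceil(np.linalg.norm(d)/step)))
        print(np.array(w).round(4).tolist(),n,"rows of",T.inv().apply(d/n).round(2).tolist()); p=np.array(w)
E
python3 - <<'E'
from mv import *
st(); plan([(0.12,-.42,.4),(.35,-.3,.4),(.45,0,.4),(.3,.3,.45),(.12,.42,.6)])
E
```

```text
t 2.98 q [102.9, -17.1, -9.2, 103.3, -4.9, 113.6, -12.6] p [-0.0092, -0.2473, 0.3832] rot [177.7, 20.0, -106.5] F [0.53, 0.3, 0.88] w 0.0873
axes x,y,z: [[-0.267, -0.901, -0.342], [-0.962, 0.27, 0.038], [0.058, 0.339, -0.939]]
[0.12, -0.42, 0.4] 4 rows of [2.88, -4.26, -1.67]
[0.35, -0.3, 0.4] 5 rows of [-3.39, -3.78, 1.08]
[0.45, 0.0, 0.4] 6 rows of [-4.95, -0.25, 1.79]
[0.3, 0.3, 0.45] 7 rows of [-3.53, 3.25, 0.66]
[0.12, 0.42, 0.6] 5 rows of [-2.23, 4.23, -2.21]
```

Call:
arm_command:
  translation:
    - [2.9,-4.3,-1.7]
    - [2.9,-4.3,-1.7]
    - [2.9,-4.3,-1.7]
    - [2.9,-4.3,-1.7]
    - [-3.4,-3.8,1.1]
    - [-3.4,-3.8,1.1]
    - [-3.4,-3.8,1.1]
    - [-3.4,-3.8,1.1]
    - [-3.4,-3.8,1.1]
  twist: [0,0,0,0,0,0,0,0,0]

```text
time_s: 4.1
tool_pos: [0.3588, -0.3095, 0.3953]
tool_rot: [177.4, 20.4, -107.6]
force: [-0.5, 0.5, -0.1]
grip_width: 0.0873
```

Call:
arm_command:
  translation:
    - [-5,-0.3,1.8]
    - [-5,-0.3,1.8]
    - [-5,-0.3,1.8]
    - [-5,-0.3,1.8]
    - [-5,-0.3,1.8]
    - [-5,-0.3,1.8]
  twist: [0,0,0,0,0,0]

```text
time_s: 4.85
tool_pos: [0.4712, 0.0004, 0.3955]
tool_rot: [177.2, 20.5, -107.7]
force: [1.3, -0.8, -0.1]
grip_width: 0.0872
```

```bash
python3 - <<'E'
from mv import *
st(); plan([(.3,.3,.45),(.12,.42,.6)])
E
```

```text
t 4.85 q [68.5, -6.5, -50.1, 91.4, -25.6, 95.7, -90.4] p [0.4712, 0.0004, 0.3955] rot [177.2, 20.5, -107.7] F [1.34, -0.82, -0.13] w 0.0872
axes x,y,z: [[-0.285, -0.892, -0.351], [-0.957, 0.287, 0.045], [0.06, 0.348, -0.935]]
[0.3, 0.3, 0.45] 7 rows of [-3.4, 3.61, 0.61]
[0.12, 0.42, 0.6] 5 rows of [-2.17, 4.27, -2.19]
```

Call:
arm_command:
  translation:
    - [0,0,0]
    - [0,0,0]
    - [0,0,0]
  twist: [10,10,10]

```text
time_s: 5.22
tool_pos: [0.4709, 0.0076, 0.3949]
tool_rot: [166.9, 16.0, -139.3]
force: [-0.0, 0.1, 1.0]
grip_width: 0.0868
```

```bash
python3 - <<'E'
from mv import *
st()
E
```

```text
t 5.22 q [70.8, -7.0, -52.7, 91.4, -26.0, 95.8, -120.9] p [0.4709, 0.0076, 0.3949] rot [166.9, 16.0, -139.3] F [-0.01, 0.15, 1.0] w 0.0868
axes x,y,z: [[-0.729, -0.627, -0.276], [-0.683, 0.697, 0.218], [0.055, 0.347, -0.936]]
```

Call:
arm_command:
  translation:
    - [0,0,0]
    - [0,0,0]
    - [0,0,0]
    - [0,0,0]
    - [0,0,0]
    - [0,0,0]
    - [0,0,0]
    - [0,0,0]
    - [0,0,0]
    - [0,0,0]
  twist: [-10.5,-10.5,-10.5,-10.5,-10.5,-10.5,-10.5,-10.5,-10.5,-10.5]

```text
time_s: 6.48
tool_pos: [0.4684, 0.008, 0.391]
tool_rot: [-160.9, 7.5, -28.7]
force: [-0.2, -0.3, 0.7]
grip_width: 0.0872
```

Call:
arm_command:
  translation:
    - [0,0,0]
    - [0,0,0]
  twist: [-8.5,-8.5]

```text
time_s: 6.72
tool_pos: [0.4679, 0.0081, 0.3902]
tool_rot: [-159.6, 1.6, -12.1]
force: [-0.3, 0.5, 0.0]
grip_width: 0.087
```

```bash
python3 - <<'E'
from mv import *
st(); plan([(.3,.3,.45),(.12,.42,.6),(.12,.42,.9)],6)
E
```

```text
t 6.72 q [60.7, -6.1, -44.2, 92.1, -24.6, 95.2, 2.7] p [0.4679, 0.0081, 0.3902] rot [-159.6, 1.6, -12.1] F [-0.31, 0.47, 0.01] w 0.087
axes x,y,z: [[0.977, -0.21, -0.028], [-0.207, -0.914, -0.348], [0.047, 0.346, -0.937]]
[0.3, 0.3, 0.45] 6 rows of [-3.78, -4.22, 0.62]
[0.12, 0.42, 0.6] 5 rows of [-4.11, -2.5, -2.15]
[0.12, 0.42, 0.9] 6 rows of [-0.14, -1.74, -4.69]
```

Call:
arm_command:
  translation:
    - [-3.8,-4.2,0.6]
    - [-3.8,-4.2,0.6]
    - [-3.8,-4.2,0.6]
    - [-3.8,-4.2,0.6]
    - [-3.8,-4.2,0.6]
    - [-3.8,-4.2,0.6]
  twist: [0,0,0,0,0,0]

```text
time_s: 7.48
tool_pos: [0.3747, 0.1933, 0.4346]
tool_rot: [-160.5, 1.9, -12.3]
force: [0.7, 0.8, -0.5]
grip_width: 0.087
```

```bash
python3 - <<'E'
from mv import *
st(); plan([(.12,.42,.6),(.12,.42,.9)],6)
E
```

```text
t 7.47 q [-1.0, -17.2, -10.3, 97.4, -21.7, 93.0, -26.0] p [0.3747, 0.1933, 0.4346] rot [-160.5, 1.9, -12.3] F [0.65, 0.79, -0.46] w 0.087
axes x,y,z: [[0.976, -0.213, -0.034], [-0.212, -0.918, -0.334], [0.04, 0.333, -0.942]]
[0.12, 0.42, 0.6] 7 rows of [-4.32, -2.99, -1.29]
[0.12, 0.42, 0.9] 6 rows of [-0.17, -1.67, -4.71]
```

Call:
arm_command:
  translation:
    - [-4.3,-3,-1.3]
    - [-4.3,-3,-1.3]
    - [-4.3,-3,-1.3]
    - [-4.3,-3,-1.3]
    - [-4.3,-3,-1.3]
    - [-4.3,-3,-1.3]
    - [-4.3,-3,-1.3]
  twist: [0,0,0,0,0,0,0]

```text
time_s: 8.35
tool_pos: [0.1534, 0.4324, 0.603]
tool_rot: [-161.9, 3.9, -11.8]
force: [1.1, 0.8, 0.1]
grip_width: 0.087
```

Call:
arm_command:
  translation:
    - [0,-2,-5.5]
    - [0,-2,-5.5]
    - [0,-2,-5.5]
    - [0,-2,-5.5]
    - [0,-2,-5.5]
  twist: [0,0,0,0,0]

```text
time_s: 8.98
tool_pos: [0.1596, 0.4414, 0.7952]
tool_rot: [-154.1, 3.5, -11.3]
force: [0.1, 0.8, -0.1]
grip_width: 0.0873
```

```bash
python3 - <<'E'
from mv import *
st()
E
```

```text
t 8.97 q [-31.5, 2.2, -38.6, 35.3, -6.4, 117.6, -86.1] p [0.1596, 0.4414, 0.7952] rot [-154.1, 3.5, -11.3] F [0.14, 0.75, -0.11] w 0.0873
axes x,y,z: [[0.979, -0.196, -0.061], [-0.203, -0.877, -0.436], [0.032, 0.439, -0.898]]
```

Tilt is growing (now 26°), as expected. I'll keep pushing up.

Call:
arm_command:
  translation:
    - [0,-2.5,-5.5]
    - [0,-2.5,-5.5]
    - [0,-2.5,-5.5]
    - [0,-2.5,-5.5]
    - [0,-2.5,-5.5]
    - [0,-2.5,-5.5]
  twist: [0,0,0,0,0,0]

```text
time_s: 9.72
tool_pos: [0.1514, 0.3946, 0.9246]
tool_rot: [-137.6, 2.8, -11.8]
force: [0.7, -0.2, 0.1]
grip_width: 0.0868
```

```bash
python3 - <<'E'
from mv import *
st()
E
```

```text
t 9.72 q [-27.3, 1.6, -37.5, 19.5, -11.7, 117.6, -86.7] p [0.1514, 0.3946, 0.9246] rot [-137.6, 2.8, -11.8] F [0.73, -0.21, 0.12] w 0.0868
axes x,y,z: [[0.978, -0.204, -0.049], [-0.183, -0.716, -0.673], [0.102, 0.667, -0.738]]
```

```bash
python3 - <<'E'
from mv import *
plan([(.36,.2,.9)],6); plan([(.40,.10,.88)],6)
E
```

```text
[0.36, 0.2, 0.9] 5 rows of [4.9, 2.35, -1.81]
[0.4, 0.1, 0.88] 7 rows of [4.36, 2.79, -1.98]
```

Call:
arm_command:
  translation:
    - [4.9,2.3,-1.8]
    - [4.9,2.3,-1.8]
    - [4.9,2.3,-1.8]
    - [4.9,2.3,-1.8]
    - [4.9,2.3,-1.8]
  twist: [0,0,0,0,0]

```text
time_s: 10.35
tool_pos: [0.225, 0.3109, 0.9127]
tool_rot: [-137.2, 0.4, -12.5]
force: [-1.6, 0.0, -0.3]
grip_width: 0.0871
```

```bash
python3 - <<'E'
from mv import *
st(); plan([P+[0,0,.05]])
E
```

```text
t 10.35 q [-72.0, -6.0, 28.5, 29.0, -23.0, 117.6, -73.2] p [0.225, 0.3109, 0.9127] rot [-137.2, 0.4, -12.5] F [-1.56, 0.04, -0.33] w 0.0871
axes x,y,z: [[0.976, -0.216, -0.007], [-0.163, -0.716, -0.679], [0.141, 0.664, -0.734]]
[0.225, 0.3109, 0.9627] 1 rows of [-0.04, -3.39, -3.67]
```

```bash
python3 - <<'E'
from mv import *
from h import R as RR
g=R.from_euler("ZYX",[1.3333,-.0731,-.0006]).apply([-.011,0,.080])+[.5106,-.3018,.008]
z=T.as_matrix()[:,2]; t=g+.019*z; print("grip",g,"tcp",t,"pre",t-.1*z)
st(); plan([(.3,.15,.75),(.38,-.05,.55),(.42,-.3,.4),t-.1*z],6)
E
```

```text
grip [ 0.5066 -0.3181  0.087 ] tcp [ 0.5093 -0.3055  0.073 ] pre [ 0.4951 -0.3719  0.1465]
t 10.35 q [-72.0, -6.0, 28.5, 29.0, -23.0, 117.6, -73.2] p [0.225, 0.3109, 0.9127] rot [-137.2, 0.4, -12.5] F [-1.56, 0.04, -0.33] w 0.0871
axes x,y,z: [[0.976, -0.216, -0.007], [-0.163, -0.716, -0.679], [0.141, 0.664, -0.734]]
[0.3, 0.15, 0.75] 5 rows of [2.18, 4.27, 0.46]
[0.38, -0.05, 0.55] 5 rows of [2.45, 5.32, 0.51]
[0.42, -0.3, 0.4] 5 rows of [1.88, 5.49, -1.0]
[0.4951, -0.3719, 0.1465] 5 rows of [1.81, 4.23, 2.98]
```

Call:
arm_command:
  translation:
    - [2.2,4.3,0.5]
    - [2.2,4.3,0.5]
    - [2.2,4.3,0.5]
    - [2.2,4.3,0.5]
    - [2.2,4.3,0.5]
    - [2.4,5.3,0.5]
    - [2.4,5.3,0.5]
    - [2.4,5.3,0.5]
    - [2.4,5.3,0.5]
    - [2.4,5.3,0.5]
  twist: [0,0,0,0,0,0,0,0,0,0]

```text
time_s: 11.6
tool_pos: [0.3543, 0.0098, 0.6103]
tool_rot: [-138.8, 0.0, -11.5]
force: [-0.0, 0.1, -0.3]
grip_width: 0.0869
```

```bash
python3 - <<'E'
from mv import *
st(); plan([(.42,-.3,.4),(.49,-.37,.2)],6)
E
```

```text
t 11.6 q [8.3, -14.1, 17.8, 82.1, -40.3, 116.0, -3.1] p [0.3543, 0.0098, 0.6103] rot [-138.8, 0.0, -11.5] F [-0.01, 0.13, -0.32] w 0.0869
axes x,y,z: [[0.98, -0.2, -0.0], [-0.151, -0.738, -0.658], [0.131, 0.645, -0.753]]
[0.42, -0.3, 0.4] 7 rows of [1.8, 5.1, -0.47]
[0.49, -0.37, 0.2] 4 rows of [2.07, 4.32, 2.87]
```

Call:
arm_command:
  translation:
    - [1.8,5.1,-0.5]
    - [1.8,5.1,-0.5]
    - [1.8,5.1,-0.5]
    - [1.8,5.1,-0.5]
    - [1.8,5.1,-0.5]
    - [1.8,5.1,-0.5]
    - [1.8,5.1,-0.5]
  twist: [0,0,0,0,0,0,0]

```text
time_s: 12.48
tool_pos: [0.4204, -0.3093, 0.3915]
tool_rot: [-138.7, 0.1, -11.4]
force: [1.0, 0.3, 0.3]
grip_width: 0.0869
```

Call:
arm_command:
  translation:
    - [2.1,4.3,2.5]
    - [2.1,4.3,2.5]
    - [2.1,4.3,2.5]
  twist: [0,0,0]

```text
time_s: 12.85
tool_pos: [0.4725, -0.3735, 0.2442]
tool_rot: [-138.8, 0.2, -11.7]
force: [0.9, -0.3, -0.2]
grip_width: 0.0872
```

```bash
cat >> mv.py <<'E'
def lk(loc): return R.from_euler("ZYX",[1.3333,-.0731,-.0006]).apply(np.array(loc)/1e3)+[.5106,-.3018,.008]
Z=T.as_matrix()[:,2]
E
python3 - <<'E'
from mv import *
t=lk((-11,0,84))+.019*Z
st(); plan([t-.08*Z,t],3)
E
```

```text
t 12.85 q [35.3, 33.8, 27.7, 73.3, -41.4, 108.9, 49.5] p [0.4725, -0.3735, 0.2442] rot [-138.8, 0.2, -11.7] F [0.86, -0.32, -0.24] w 0.0872
axes x,y,z: [[0.979, -0.202, -0.003], [-0.154, -0.737, -0.659], [0.131, 0.646, -0.752]]
[0.4985, -0.3578, 0.1369] 4 rows of [0.56, 1.38, 2.36]
[0.509, -0.3061, 0.0767] 3 rows of [-0.0, 0.0, 2.67]
```

Call:
arm_command:
  translation:
    - [0.6,1.4,2.4]
    - [0.6,1.4,2.4]
    - [0.6,1.4,2.4]
    - [0.6,1.4,2.4]
    - [0,0,0]
  twist: [0,0,0,0,0]
  grip: 50

```text
time_s: 13.48
tool_pos: [0.4987, -0.3554, 0.1217]
tool_rot: [-138.4, 0.9, -11.7]
force: [-0.4, -0.6, 1.1]
grip_width: 0.0468
```

```bash
python3 - <<'E'
from mv import *
from h import *
from cell import optics
t=lk((-11,0,84))+.019*Z
st(); plan([t],3)
a=optics.read_camera("side")["img"];b=optics.read_camera("top")["img"]
def crop(im,x,y,w,h,k): return cv2.resize(im[y:y+h,x:x+w],None,fx=k,fy=k,interpolation=cv2.INTER_CUBIC)
cv2.imwrite("pics/p1.png",np.hstack([crop(a,330,330,80,100,5),crop(b,420,190,80,100,5)]))
E
```

```text
t 13.47 q [33.6, 39.9, 25.9, 78.8, -42.9, 99.0, 53.2] p [0.4987, -0.3554, 0.1217] rot [-138.4, 0.9, -11.7] F [-0.43, -0.63, 1.11] w 0.0468
axes x,y,z: [[0.979, -0.203, -0.016], [-0.162, -0.731, -0.663], [0.123, 0.652, -0.748]]
[0.5089, -0.306, 0.0768] 3 rows of [0.02, -0.26, 2.23]
```

View pics/p1.png

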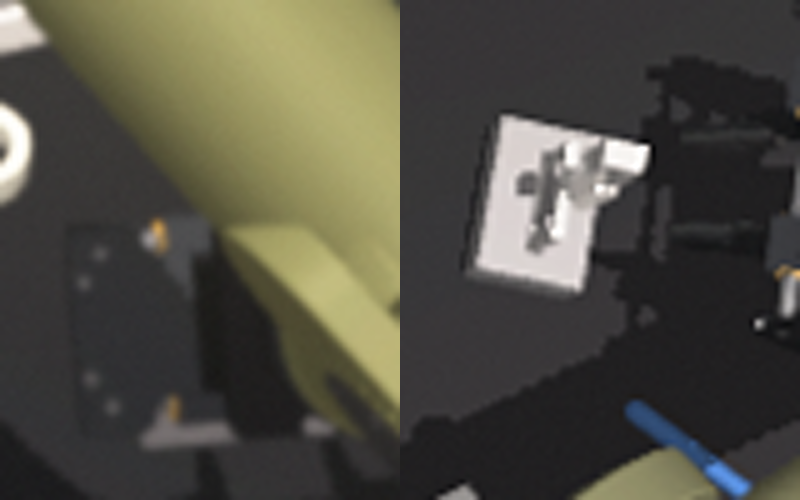

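The top crop shows the link undisturbed in the block and the dark hand coming in from the right, where the projection puts it (TCP at ≈(683,186) in the crop). The arm blocks the side view. I'll advance and close gently.

Call:
arm_command:
  translation:
    - [0,-0.2,2.2]
    - [0,-0.2,2.2]
    - [0,-0.2,2]
    - [0,0,0]
  twist: [0,0,0,0]

```text
time_s: 14.08
tool_pos: [0.509, -0.3148, 0.0852]
tool_rot: [-139.0, 0.2, -11.9]
force: [0.6, -0.5, 1.1]
grip_width: 0.0433
```

```bash
python3 - <<'E'
from mv import *
t=lk((-11,0,84))+.019*Z
st(); plan([t],3)
E
```

```text
t 14.07 q [30.5, 38.5, 25.0, 85.2, -43.8, 92.7, 54.0] p [0.509, -0.3148, 0.0852] rot [-139.0, 0.2, -11.9] F [0.64, -0.51, 1.14] w 0.0433
axes x,y,z: [[0.978, -0.207, -0.004], [-0.159, -0.738, -0.656], [0.133, 0.643, -0.754]]
[0.509, -0.3062, 0.0766] 1 rows of [-0.17, -0.07, 1.2]
```

Call:
arm_command:
  translation:
    - [-0.1,0,1]
    - [0,0,0.4]
  twist: [0,0]

```text
time_s: 14.32
tool_pos: [0.5101, -0.307, 0.0756]
tool_rot: [-139.1, 0.1, -12.0]
force: [-0.3, 0.2, -0.2]
grip_width: 0.0436
```

Call:
arm_command:
  translation:
    - [0,0,0]
    - [0,0,0]
    - [0,0,0]
    - [0,0,0]
  twist: [0,0,0,0]
  grip: 0
  force: 25

```text
time_s: 14.82
tool_pos: [0.5098, -0.3079, 0.0758]
tool_rot: [-139.1, 0.1, -12.1]
force: [-0.4, -0.4, -0.8]
grip_width: 0.0161
```

```bash
python3 - <<'E'
from mv import *
t=lk((-11,0,84))+.019*Z
st(); plan([t],3)
E
```

```text
t 14.82 q [30.0, 38.4, 24.8, 86.5, -44.0, 91.3, 54.3] p [0.5098, -0.3079, 0.0758] rot [-139.1, 0.1, -12.1] F [-0.38, -0.4, -0.75] w 0.0161
axes x,y,z: [[0.978, -0.209, -0.002], [-0.159, -0.739, -0.654], [0.135, 0.64, -0.756]]
[0.5091, -0.3063, 0.0766] 1 rows of [-0.11, -0.16, 0.04]
```

Call:
arm_command:
  translation:
    - [0,-0.8,-0.9]
    - [0,-0.8,-0.9]
    - [0,-0.8,-0.9]
    - [0,-0.8,-0.9]
    - [0,-2.3,-2.6]
    - [0,-2.3,-2.6]
    - [0,-2.3,-2.6]
    - [0,-2.3,-2.6]
    - [0,-2.3,-2.6]
  twist: [0,0,0,0,0,0,0,0,0]

```text
time_s: 15.95
tool_pos: [0.5094, -0.3046, 0.3067]
tool_rot: [-139.2, 0.3, -12.1]
force: [1.0, 0.2, -3.1]
grip_width: 0.0153
```

```bash
python3 - <<'E'
from mv import *
from h import *
from cell import optics
st()
# stand refit with code corners
q=[("top",l,p) for l,p in zip([(165,-75,12),(-55,-75,12),(-55,75,12),(165,75,12)],[(238,168),(309.5,184.5),(298,231.5),(225,215)])]
q+=[("side",l,p) for l,p in zip([(165,75,12),(165,-75,12),(-55,-75,12),(-55,75,12)],[(312,236.5),(360,233.5),(370,280.5),(317,283.5)])]
x,r=fit(q,[.6,.2,1.35]); print("stand",x,np.degrees(x[2]),np.abs(r).mean(0))
# bar ends in side view: window-corner centres
L=[(0,26,0),(0,-26,0),(0,26,50),(0,-26,50)]
Rm=R.from_euler("z",x[2])
print(proj("side",Rm.apply(np.array(L)/1e3)+[x[0],x[1],.345]), cr((310,130),6,[(150,213),(275,213),(152,97),(275,95)]))
a=optics.read_camera("side")["img"];b=optics.read_camera("top")["img"]
def crop(im,x,y,w,h,k): return cv2.resize(im[y:y+h,x:x+w],None,fx=k,fy=k,interpolation=cv2.INTER_CUBIC)
cv2.imwrite("pics/p2.png",np.hstack([crop(a,310,250,100,150,4),crop(b,425,160,100,150,4)]))
E
```

```text
t 15.95 q [29.0, 27.4, 27.0, 74.6, -42.3, 109.0, 40.3] p [0.5094, -0.3046, 0.3067] rot [-139.2, 0.3, -12.1] F [1.03, 0.16, -3.07] w 0.0153
axes x,y,z: [[0.978, -0.21, -0.006], [-0.162, -0.739, -0.654], [0.133, 0.64, -0.757]]
stand [0.5927 0.1588 1.3352] 76.50293369618454 [0.5507 0.9059]
[[333.8804 165.8192]
 [354.5228 165.0151]
 [334.1563 147.9602]
 [355.2207 147.1813]] [(334.5833333333333, 165.08333333333334), (355.4166666666667, 165.08333333333334), (334.9166666666667, 145.75), (355.4166666666667, 145.41666666666666)]
```

View pics/p2.png

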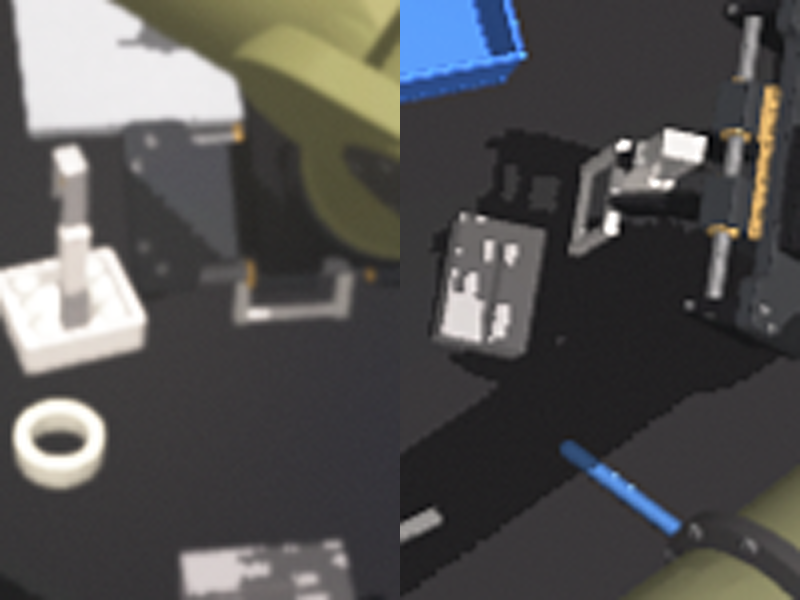

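The link hangs in the fingers, loop down, clear of the block: loop bar at side crop (238–350,318), crown at top crop ~(683,148). I'll check its in-hand pose and the stirrup by projection.

```bash
python3 - <<'E'
from mv import *
from h import *
Rl=R.from_euler("ZYX",[1.3333,-.0731,-.0006]); o0=np.array([.5102,-.2985,.2389])
L=np.array([(-1,28,0),(-1,-28,0),(-11,-7,154),(-11,7,154),(10,7,154),(10,-7,154)])/1e3
W=Rl.apply(L)+o0
print("side pred",((proj("side",W)[:2]-[310,250])*4+1.5).round(0).tolist(),"obs (238,322),(352,316)")
print("top pred",((proj("top",W)-[425,160])*4+1.5+[400,0]).round(0).tolist())
Rs=R.from_euler("z",1.3352); S=Rs.apply(np.array([(0,26,0),(0,-26,0),(0,26,50),(0,-26,50)])/1e3)+[.5927,.1588,.345]
print("stirrup top pred in c3",((proj("top",S)-[225,120])*6+2.5+[396,0]).round(0).tolist())
E
python3 - <<'E'
import cv2,numpy as np
t=cv2.imread("pics/top0.png");p=cv2.imread("pics/p2.png")
a=cv2.resize(t[135:185,255:295],None,fx=10,fy=10,interpolation=cv2.INTER_CUBIC)
b=cv2.resize(p[90:290,560:720],None,fx=2.5,fy=2.5,interpolation=cv2.INTER_CUBIC)
cv2.imwrite("pics/c4.png",np.hstack([a,b]))
E
```

```text
side pred [[234.0, 316.0], [346.0, 310.0]] obs (238,322),(352,316)
top pred [[567.0, 257.0], [583.0, 170.0], [702.0, 143.0], [698.0, 168.0], [660.0, 158.0], [664.0, 134.0]]
stirrup top pred in c3 [[692.0, 348.0], [726.0, 219.0], [679.0, 305.0], [715.0, 171.0]]
```

View pics/c4.png

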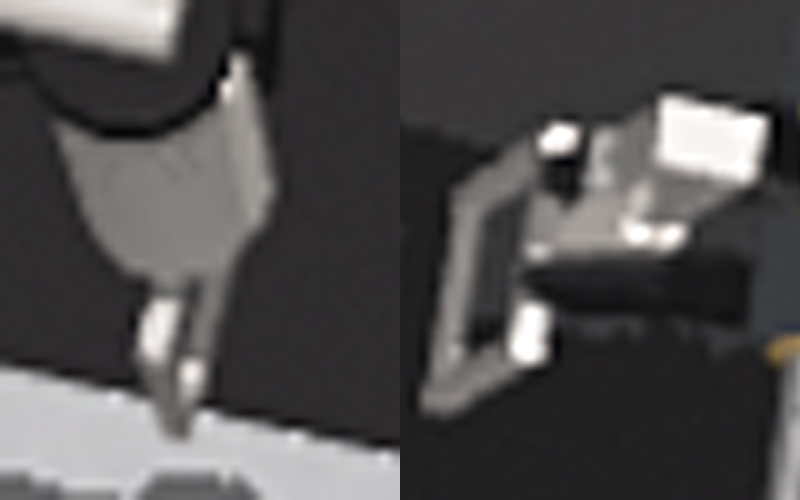

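The stirrup's lower bar sits ~1.2 px left of prediction in the top view. The link shows about (+2.5, -2, -2.5) mm against dead reckoning, with its lean unchanged. I'm applying both corrections.

```bash
cat >> mv.py <<'E'
# link in hand: pose relative to tool (fixed at lift, tool pose then)
T0=R.from_euler("xyz",[-139.2,.3,-12.1],degrees=True);P0=np.array([.5094,-.3046,.3067])
RL=T0.inv()*R.from_euler("ZYX",[1.3333,-.0731,-.0006]); OL=T0.inv().apply(np.array([.5127,-.3007,.2365])-P0)
def hook(loc): return P+T.apply(OL+RL.apply(np.array(loc)/1e3))   # link local mm -> world
SX=np.array([np.cos(1.3352),np.sin(1.3352),0]); BAR=np.array([.595,.161,.344])
def instand(w): d=w-BAR; return (1e3*np.array([d@SX, -SX[1]*d[0]+SX[0]*d[1], d[2]])).round(1)
E
python3 - <<'E'
from mv import *
h=hook((-.5,0,113)); tgt=BAR-.07*SX
print(instand(h)); t=P+tgt-h; plan([(.5,-.2,.36),t],6)
E
```

```text
[-477.6  -28.6    8.5]
[0.5, -0.2, 0.36] 2 rows of [-1.61, -5.46, 1.4]
[0.5777, 0.0974, 0.3015] 6 rows of [0.23, -3.25, 4.07]
```

Call:
arm_command:
  translation:
    - [-1.4,-5.3,1.4]
    - [-1.4,-5.3,1.4]
    - [0.2,-3.4,4]
    - [0.2,-3.4,4]
    - [0.2,-3.4,4]
    - [0.2,-3.4,4]
    - [0.2,-3.4,4]
    - [0,0,0]
  twist: [0,0,0,0,0,0,0,0]

```text
time_s: 17.05
tool_pos: [0.5649, 0.059, 0.3089]
tool_rot: [-139.6, 0.6, -12.1]
force: [-0.6, -0.7, -3.1]
grip_width: 0.0158
```

```bash
python3 - <<'E'
from mv import *
st()
h=hook((-.5,0,113)); tgt=BAR-.05*SX;print(instand(h)); plan([P+tgt-h],3)
E
```

```text
t 17.05 q [2.5, 5.7, 14.4, 98.6, -42.0, 83.0, 12.7] p [0.5649, 0.059, 0.3089] rot [-139.6, 0.6, -12.1] F [-0.56, -0.7, -3.12] w 0.0158
axes x,y,z: [[0.978, -0.209, -0.01], [-0.166, -0.743, -0.649], [0.128, 0.636, -0.761]]
[-110.1    3.     7.4]
[0.5819, 0.1168, 0.3015] 3 rows of [0.15, -1.36, 1.48]
```

Call:
arm_command:
  translation:
    - [0.1,-1.4,1.6]
    - [0.1,-1.4,1.6]
    - [0.1,-1.4,1.6]
    - [0,0,0]
    - [0,0,0]
  twist: [0,0,0,0,0]

```text
time_s: 17.68
tool_pos: [0.5812, 0.1215, 0.2974]
tool_rot: [-139.7, 0.7, -12.2]
force: [0.3, -0.1, -1.7]
grip_width: 0.0161
```

```bash
python3 - <<'E'
from mv import *
from h import *
from cell import optics
st()
print(instand(hook((-.5,0,113))))
a=optics.read_camera("side")["img"];b=optics.read_camera("top")["img"]
cv2.imwrite("pics/side3.png",a);cv2.imwrite("pics/top3.png",b)
def crop(im,x,y,w,h,k): return cv2.resize(im[y:y+h,x:x+w],None,fx=k,fy=k,interpolation=cv2.INTER_CUBIC)
cv2.imwrite("pics/p3.png",np.hstack([crop(a,320,125,66,100,6),crop(b,250,125,66,100,6)]))
L=[(-11,-7,154),(-11,7,154),(10,7,154),(10,-7,154)]
W=np.array([hook(l) for l in L])
print("side",((proj("side",W)-[320,125])*6+2.5).round(0).tolist());print("top",((proj("top",W)-[250,125])*6+2.5+[396,0]).round(0).tolist())
B=[BAR+R.from_euler("z",1.3352).apply(np.array(l)/1e3) for l in [(0,26,0),(0,-26,0),(0,26,50),(0,-26,50)]]
print("side",((proj("side",B)-[320,125])*6+2.5).round(0).tolist());print("top",((proj("top",B)-[250,125])*6+2.5+[396,0]).round(0).tolist())
E
```

```text
t 17.68 q [-1.5, 6.0, 11.4, 99.5, -42.7, 77.6, 8.1] p [0.5812, 0.1215, 0.2974] rot [-139.7, 0.7, -12.2] F [0.35, -0.08, -1.7] w 0.0161
axes x,y,z: [[0.977, -0.211, -0.012], [-0.169, -0.744, -0.647], [0.128, 0.634, -0.762]]
[-45.5   1.7  -4.1]
side [[183.0, 237.0], [149.0, 238.0], [143.0, 209.0], [178.0, 208.0]]
top [[705.0, 237.0], [695.0, 273.0], [639.0, 259.0], [648.0, 223.0]]
side [[89.0, 246.0], [213.0, 241.0], [91.0, 139.0], [217.0, 135.0]]
top [[536.0, 312.0], [570.0, 184.0], [523.0, 270.0], [559.0, 136.0]]
```

View pics/p3.png

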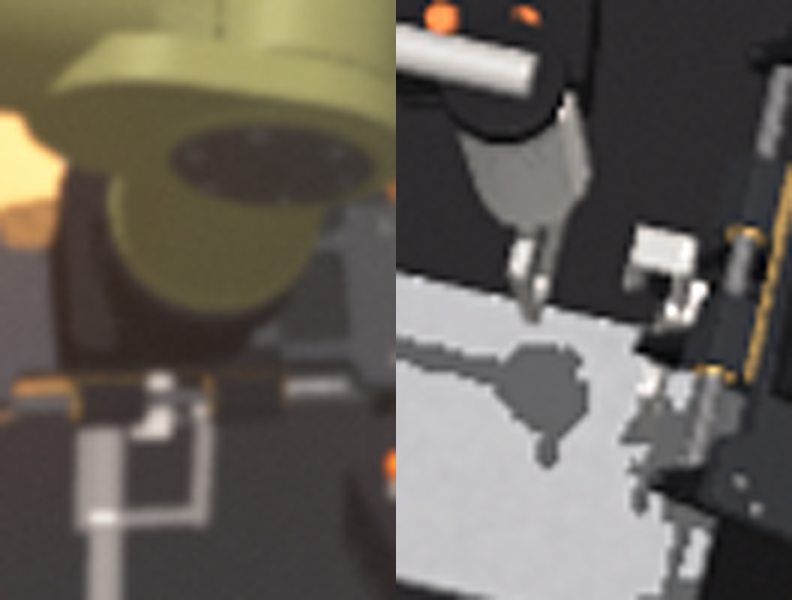

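The top crop shows the crown at (637–697, 226–275), ~7 crop px left of prediction, and the stirrup corner at (536,318) as predicted. The side view shows only the link's loop (80–210, 380–525).

```bash
python3 - <<'E'
from mv import *
from h import *
W=np.array([hook(l) for l in [(0,25,3),(0,-25,3),(0,25,58),(0,-25,58),(-15,8,105),(-15,-8,105)]])
print("side",((proj("side",W)-[320,125])*6+2.5).round(0).tolist())
# fit in-hand shift (world mm) to top crown corners + side loop corners
Lc=[("top",(-11,-7,154),(697,237)),("top",(-11,7,154),(691,276)),("top",(10,7,154),(632,263)),("top",(10,-7,154),(637,226)),("side",(0,25,3),(83,518)),("side",(0,-25,3),(205,515))]
def res(s):
    r=[]
    for n,l,p in Lc:
        o=np.array([320,125]) if n=="side" else np.array([250,125]); q=np.array(p,float)-2.5-([396,0] if n=="top" else [0,0])
        r+=list(proj(n,hook(l)+np.array(s)/1e3)[0]-(q/6+o))
    return np.array(r)
s=least_squares(res,[0,0,0]); print("shift mm",s.x,res(s.x).reshape(-1,2).round(2).tolist())
E
```

```text
side [[91.0, 522.0], [207.0, 518.0], [94.0, 418.0], [213.0, 414.0], [143.0, 345.0], [182.0, 344.0]]
shift mm [-1.2282  2.7068  0.5026] [[0.01, 0.46], [-0.55, -0.08], [-0.09, -0.28], [0.66, -0.07], [0.52, 0.08], [-0.5, -0.12]]
```

```bash
cat >> mv.py <<'E'
OL=OL+R.from_euler("xyz",[-139.7,.7,-12.2],degrees=True).inv().apply(np.array([-1.2,2.7,.5])/1e3)
E
python3 - <<'E'
from mv import *
h=hook((-.5,0,113.5)); print(instand(h))
plan([P+(BAR-.035*SX)-h, P+BAR-h],1.5)
E
```

```text
[-43.2   3.5  -3. ]
[0.5865, 0.1286, 0.3005] 1 rows of [0.36, -0.82, 0.29]
[0.5947, 0.1627, 0.3005] 3 rows of [0.03, -0.89, 0.75]
```

Call:
arm_command:
  translation:
    - [0.4,-0.9,0.2]
    - [0,-0.2,-0.2]
    - [0,-0.9,0.75]
    - [0,-0.9,0.75]
    - [0,0,0]
  twist: [0,0,0,0,0]

```text
time_s: 18.4
tool_pos: [0.5932, 0.1528, 0.3059]
tool_rot: [-139.6, 0.7, -12.3]
force: [0.0, -0.4, -2.0]
grip_width: 0.0159
```

```bash
python3 - <<'E'
from mv import *
st();h=hook((-.5,0,113.5)); print(instand(h))
plan([P+BAR-h],1.5)
E
```

```text
t 18.4 q [-3.4, 6.4, 9.9, 98.1, -42.8, 76.0, 4.8] p [0.5932, 0.1528, 0.3059] rot [-139.6, 0.7, -12.3] F [0.02, -0.4, -2.05] w 0.0159
axes x,y,z: [[0.977, -0.213, -0.012], [-0.17, -0.743, -0.648], [0.129, 0.635, -0.762]]
[-9.9 -0.8  5.4]
[0.5947, 0.1627, 0.3005] 1 rows of [-0.05, -0.41, 1.05]
```

Call:
arm_command:
  translation:
    - [0,-0.1,0.5]
    - [0,-0.35,0.55]
    - [0,0,0]
    - [0,0,0]
  twist: [0,0,0,0]

```text
time_s: 18.9
tool_pos: [0.5952, 0.1633, 0.2999]
tool_rot: [-139.7, 0.7, -12.3]
force: [-0.1, -0.0, -1.3]
grip_width: 0.0157
```

```bash
python3 - <<'E'
from mv import *
from h import *
from cell import optics
st();h=hook((-.5,0,113.5)); print(instand(h), instand(hook((-.5,0,147))))
plan([P+BAR-h,P+BAR-hook((-.5,0,147))],1.5)
b=optics.read_camera("top")["img"]; a=optics.read_camera("side")["img"]
def crop(im,x,y,w,h,k): return cv2.resize(im[y:y+h,x:x+w],None,fx=k,fy=k,interpolation=cv2.INTER_CUBIC)
cv2.imwrite("pics/p4.png",np.hstack([crop(a,320,125,50,75,8),crop(b,250,140,50,75,8)]))
W=np.array([hook(l) for l in [(-11,-7,154),(-11,7,154),(10,7,154),(10,-7,154)]])
print("top",((proj("top",W)-[250,140])*8+3.5+[400,0]).round(0).tolist())
E
```

```text
t 18.9 q [-4.1, 6.7, 9.4, 98.4, -43.0, 74.8, 4.4] p [0.5952, 0.1633, 0.2999] rot [-139.7, 0.7, -12.3] F [-0.12, -0.01, -1.3] w 0.0157
axes x,y,z: [[0.977, -0.213, -0.012], [-0.171, -0.743, -0.647], [0.129, 0.634, -0.762]]
[ 0.7 -0.4 -0.6] [-1.4 -0.6 32.8]
[0.5947, 0.1626, 0.3005] 1 rows of [-0.04, 0.01, -0.1]
[0.595, 0.1648, 0.2671] 3 rows of [0.01, 0.67, 0.9]
top [[648.0, 148.0], [635.0, 196.0], [560.0, 177.0], [573.0, 129.0]]
```

View pics/p4.png

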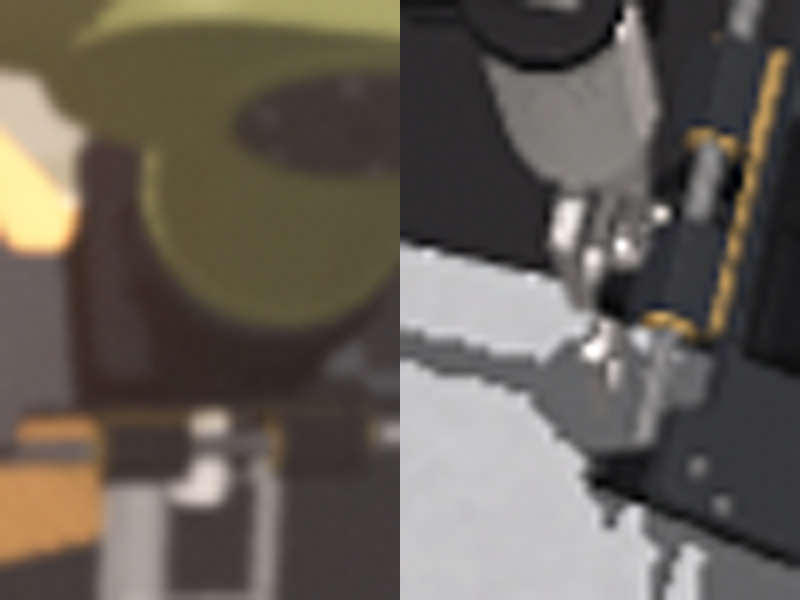

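The crown has gone under the balance body and the stirrup is undisturbed, its lower end near (585,300) in the right crop. No contact force either. I'll lower it onto the bar.

Call:
arm_command:
  translation:
    - [0,0.6,0.8]
    - [0,0.6,0.8]
    - [0,0.6,0.8]
    - [0,0,0]
  twist: [0,0,0,0]

```text
time_s: 19.5
tool_pos: [0.5949, 0.1647, 0.2669]
tool_rot: [-139.7, 0.8, -12.4]
force: [-0.8, 0.1, -1.5]
grip_width: 0.0157
```

```bash
python3 - <<'E'
from mv import *
st(); print(instand(hook((-.5,0,147))))
plan([P+BAR-hook((-.5,0,147))],1.5)
E
```

```text
t 19.5 q [-4.0, 7.9, 9.2, 101.0, -43.9, 72.1, 6.9] p [0.5949, 0.1647, 0.2669] rot [-139.7, 0.8, -12.4] F [-0.79, 0.11, -1.53] w 0.0157
axes x,y,z: [[0.977, -0.214, -0.014], [-0.172, -0.743, -0.647], [0.128, 0.634, -0.763]]
[-0.1 -0.  -0.2]
[0.5949, 0.1648, 0.2671] 1 rows of [-0.0, -0.02, -0.01]
```

Predicted to be seated, force barely changed. I'll lower a few mm more to feel for the bar.

Call:
arm_command:
  translation:
    - [0,0.2,0.25]
    - [0,0,0]
    - [0,0.2,0.25]
    - [0,0,0]
  twist: [0,0,0,0]

```text
time_s: 20.0
tool_pos: [0.5956, 0.165, 0.2619]
tool_rot: [-139.6, 0.7, -12.4]
force: [-1.0, 0.0, -0.5]
grip_width: 0.0159
```

```bash
python3 - <<'E'
from mv import *
from cell import optics,telemetry
st(); print(instand(hook((-.5,0,147))))
F=[]
for i in range(6): optics.read_camera("top"); F.append(telemetry.get_obs()["force"])
print(np.mean(F,0),np.std(F,0))
E
```

```text
t 20.0 q [-4.0, 8.1, 9.2, 101.4, -44.2, 71.6, 7.4] p [0.5956, 0.165, 0.2619] rot [-139.6, 0.7, -12.4] F [-1.02, 0.02, -0.54] w 0.0159
axes x,y,z: [[0.977, -0.214, -0.011], [-0.171, -0.742, -0.648], [0.13, 0.635, -0.762]]
[ 0.3 -0.5 -5.2]
[-0.83412796 -0.32461081 -0.45349599] [0.69969144 0.57891746 0.40939154]
```

Call:
arm_command:
  translation:
    - [0,0,0]
    - [0,0,0]
    - [0,0,0]
    - [0,0,-1]
    - [0,0,-2]
    - [0,0,-3]
    - [0,0,-5]
    - [0,0,-5]
    - [0,0,-5]
  twist: [0,0,0,0,0,0,0,0,0]
  grip: 60

```text
time_s: 21.42
tool_pos: [0.5659, 0.0295, 0.4265]
tool_rot: [-139.6, 0.8, -12.2]
force: [0.8, -0.5, -0.1]
grip_width: 0.0519
```

```bash
python3 - <<'E'
from mv import *
from h import *
from cell import optics
st()
b=optics.read_camera("top")["img"]; a=optics.read_camera("side")["img"]
cv2.imwrite("pics/side5.png",a);cv2.imwrite("pics/top5.png",b)
def crop(im,x,y,w,h,k): return cv2.resize(im[y:y+h,x:x+w],None,fx=k,fy=k,interpolation=cv2.INTER_CUBIC)
cv2.imwrite("pics/p5.png",np.hstack([crop(a,310,135,66,100,6),crop(b,250,135,66,100,6)]))
E
```

```text
t 21.43 q [4.0, 5.2, 16.1, 85.9, -41.5, 95.1, 6.1] p [0.5659, 0.0295, 0.4265] rot [-139.6, 0.8, -12.2] F [0.78, -0.52, -0.09] w 0.0519
axes x,y,z: [[0.977, -0.211, -0.015], [-0.17, -0.742, -0.648], [0.125, 0.636, -0.761]]
```

View pics/p5.png

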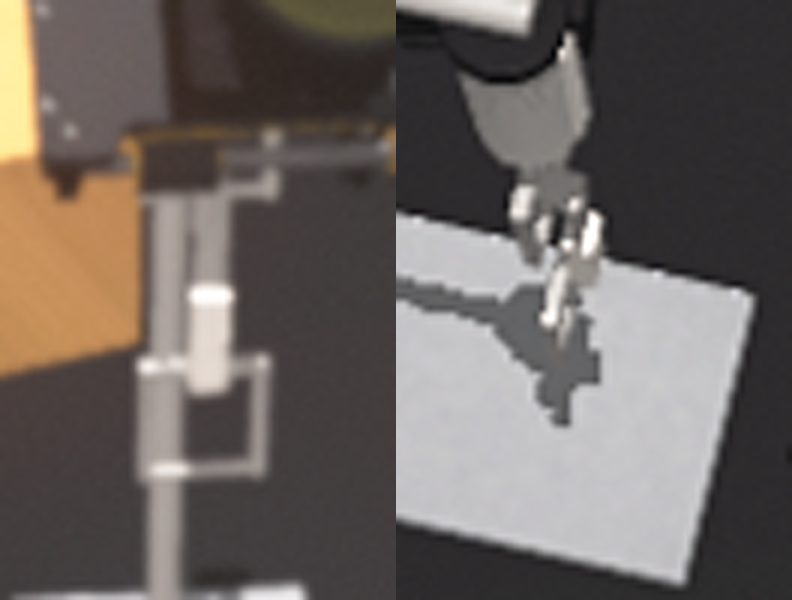

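The link hangs from the bar, loop open below: stirrup bar at crop (145–275,187), loop's lower bar at (145–262,469). Next is the carrier.

```bash
cat >> mv.py <<'E'
RC=R.from_euler("z",1.5738)
def car(loc): return np.array([.4793,-.0498,0])+RC.apply(np.array(loc)/1e3)
E
python3 - <<'E'
from mv import *
from h import *
def back(n,u,v,z):
    f,cx,cy,E=C[n]; d=E[:,:3]@np.array([(u-cx)/f,-(v-cy)/f,-1]); return E[:,3]+d*(z-E[2,3])/d[2]
print("turq",back("top",350,283,.024),back("side",279,328,.024))
# link bar after hang: side px -> plane along stand x at BAR y-axis
for s in (0,):
    print("linkbar pred px",proj("side",BAR+[0,0,-.003-.144]),"obs 343.5,212.75")
t=car((-11,0,72))+.019*Z
plan([t-.1*Z+[0,-.02,.04],t-.08*Z,t],6); print(t)
E
```

```text
turq [ 0.36   -0.0225  0.024 ] [ 0.3612 -0.0272  0.024 ]
linkbar pred px [[343.4044 213.6751]] obs 343.5,212.75
[0.4683, -0.1321, 0.1737] 6 rows of [-1.02, 5.0, 1.37]
[0.471, -0.0994, 0.1185] 2 rows of [-0.21, 0.55, 3.16]
[0.4819, -0.0488, 0.0575] 2 rows of [-0.0, 0.0, 4.0]
[ 0.4819 -0.0488  0.0575]
```

Call:
arm_command:
  translation:
    - [-1,5,1.4]
    - [-1,5,1.4]
    - [-1,5,1.4]
    - [-1,5,1.4]
    - [-1,5,1.4]
    - [-1,5,1.4]
    - [-0.2,0.5,3]
    - [0,0,0]
  twist: [0,0,0,0,0,0,0,0]
  grip: 50

```text
time_s: 22.52
tool_pos: [0.4699, -0.1198, 0.1395]
tool_rot: [-139.7, -0.1, -12.6]
force: [1.1, 0.0, 1.3]
grip_width: 0.0438
```

```bash
python3 - <<'E'
from mv import *
t=car((-11,0,72))+.019*Z
st(); plan([t-.06*Z,t],2.5)
E
```

```text
t 22.52 q [16.3, 15.1, 23.9, 109.6, -41.5, 81.9, 43.6] p [0.4699, -0.1198, 0.1395] rot [-139.7, -0.1, -12.6] F [1.11, 0.02, 1.35] w 0.0438
axes x,y,z: [[0.976, -0.218, 0.001], [-0.166, -0.744, -0.647], [0.142, 0.631, -0.762]]
[0.4735, -0.0867, 0.1033] 2 rows of [-0.19, -0.09, 2.45]
[0.482, -0.0488, 0.0575] 3 rows of [-0.0, 0.0, 2.0]
```

Call:
arm_command:
  translation:
    - [-0.2,-0.1,2.5]
    - [-0.2,-0.1,2.5]
    - [0,0,2.2]
    - [0,0,2]
    - [0,0,1]
    - [0,0,0]
  twist: [0,0,0,0,0,0]

```text
time_s: 23.28
tool_pos: [0.4868, -0.0546, 0.0675]
tool_rot: [-139.8, -0.8, -12.6]
force: [-0.2, -0.9, -0.7]
grip_width: 0.0438
```

```bash
python3 - <<'E'
from mv import *
t=car((-11,0,72))+.019*Z
st(); plan([t],2.5)
E
```

```text
t 23.27 q [12.5, 17.9, 20.3, 116.0, -46.8, 71.2, 45.8] p [0.4868, -0.0546, 0.0675] rot [-139.8, -0.8, -12.6] F [-0.25, -0.9, -0.75] w 0.0438
axes x,y,z: [[0.976, -0.218, 0.014], [-0.158, -0.748, -0.645], [0.151, 0.627, -0.764]]
[0.4822, -0.0489, 0.0575] 1 rows of [-0.58, 0.29, 1.06]
```

Call:
arm_command:
  translation:
    - [-0.6,0.2,0.9]
    - [0,0,0.2]
    - [0,0,0]
  twist: [0,0,0]

```text
time_s: 23.65
tool_pos: [0.4826, -0.049, 0.058]
tool_rot: [-139.9, -0.9, -12.7]
force: [-0.7, 0.5, 0.4]
grip_width: 0.0434
```

Call:
arm_command:
  translation:
    - [0,0,0]
    - [0,0,0]
    - [0,0,0]
    - [0,0,0]
    - [0,0,0]
  twist: [0,0,0,0,0]
  grip: 0
  force: 30

```text
time_s: 24.28
tool_pos: [0.4824, -0.0497, 0.0584]
tool_rot: [-139.9, -0.9, -12.7]
force: [-0.8, -1.0, 1.1]
grip_width: 0.0165
```

```bash
python3 - <<'E'
from mv import *
t=car((-11,0,72))+.019*Z
st(); plan([t,P+[0,0,.2]],5)
E
```

```text
t 24.27 q [12.4, 17.9, 20.1, 117.2, -47.4, 70.0, 46.7] p [0.4824, -0.0497, 0.0584] rot [-139.9, -0.9, -12.7] F [-0.77, -1.05, 1.05] w 0.0165
axes x,y,z: [[0.975, -0.22, 0.016], [-0.159, -0.748, -0.644], [0.154, 0.626, -0.764]]
[0.4823, -0.0489, 0.0575] 1 rows of [-0.03, 0.01, 0.12]
[0.4824, -0.0497, 0.2584] 5 rows of [0.07, -2.58, -3.08]
```

Call:
arm_command:
  translation:
    - [0,-0.7,-0.8]
    - [0,-0.7,-0.8]
    - [0,-2.6,-3]
    - [0,-2.6,-3]
    - [0,-2.6,-3]
    - [0,-2.6,-3]
    - [0,0,0]
    - [0,0,0]
  twist: [0,0,0,0,0,0,0,0]

```text
time_s: 25.28
tool_pos: [0.4789, -0.0465, 0.2458]
tool_rot: [-140.1, -1.0, -12.8]
force: [-0.5, 1.1, -2.4]
grip_width: 0.0167
```

```bash
cat > cm.py <<'E'
from mv import *
from h import *
from cell import optics
# carrier in hand: tool pose at grip, carrier aligned to jaw
Tg=R.from_euler("xyz",[-139.9,-.9,-12.7],degrees=True);Pg=np.array([.4824,-.0497,.0584])
yaw=np.radians(90-12.7+.0)
g0=car((-9,0,66)); xg=Tg.as_matrix()[:,0]; g0=g0-xg*(xg@(g0-Pg))
RCH=Tg.inv()*R.from_euler("z",yaw); OCH=Tg.inv().apply(g0-R.from_euler("z",yaw).apply([-.009,0,.066])-Pg)
def ch(loc): return P+T.apply(OCH+RCH.apply(np.array(loc)/1e3))
LB=BAR+np.array([0,0,-.145])
def inl(w): return instand(w-LB+BAR)
E
python3 - <<'E'
from cm import *
st(); print(inl(ch((-.5,0,132))))
b=optics.read_camera("top")["img"]; a=optics.read_camera("side")["img"]
cv2.imwrite("pics/side6.png",a);cv2.imwrite("pics/top6.png",b)
cr_=[(-11,-7,139),(-11,7,139),(10,7,139),(10,-7,139)]; tr=[(33,38,24),(33,-38,24),(-33,-38,24),(-33,38,24)]
for n in("top","side"):
  for L in (cr_,tr): print(n,proj(n,np.array([ch(l) for l in L])).round(1).tolist())
u,v=proj("top",ch((0,0,139)))[0].astype(int); g=b.min(2)
print(u,v); print(g[v-8:v+9,u-12:u+13])
g=a.min(2)
u,v=proj("side",ch((0,0,24)))[0].astype(int); print(u,v); print(g[v-22:v+28:2,u-26:u+27:2])
E
```

```text
t 25.27 q [9.8, 2.8, 21.1, 108.9, -39.1, 84.1, 28.2] p [0.4789, -0.0465, 0.2458] rot [-140.1, -1.0, -12.8] F [-0.52, 1.14, -2.37] w 0.0167
axes x,y,z: [[0.975, -0.221, 0.017], [-0.159, -0.751, -0.641], [0.154, 0.623, -0.767]]
[-229.6   64.6  120.4]
top [[373.6, 215.7], [372.3, 221.7], [363.2, 219.7], [364.4, 213.8]]
top [[347.6, 239.9], [353.9, 210.6], [379.9, 216.2], [373.9, 245.6]]
side [[330.7, 227.4], [324.4, 227.7], [323.5, 222.3], [329.7, 222.0]]
side [[309.4, 257.4], [341.3, 255.5], [344.8, 273.3], [311.6, 275.3]]
368 217
[[ 43  44  42  43  43  30  23  25  25  23  25  25  24  24  24  24  22  25
   24  24  24  23  31  44  47]
 [ 44  43  44  43  44  41  39  29  23  25  23  25  25  23  26  26  25  24
   23  25  24  24  35  46  48]
 [ 43  42  43  42  42  44  44  31  24  25  25  24  25  25  24  23  25  25
   25  24  23  21  41  48  48]
 [ 39  40  40  39  40  39  39  26  19  20  20  22  21  21  22  24  22  23
   23  24  24  26  43  48  47]
 [ 25  25  26  24  25  24  27  11   5  18  11   6   6   9  13  14  16  17
   17  18  18  24  41  46  45]
 [255 255 255 255 255 255 255 255 255 25
[... 3354 characters left out ...]
 213 228 234 232 231]
 [ 57  59  59  57  58  60 109 184 198 201 200 201 200 199 199 198 193 185
  180 172 169 168 165 164 159 158 154]
 [ 57  59  59  57  59  57  74 166 197 198 192 179 172 158 146 129 126 118
  112 102  96  88  83  83  77  79  77]
 [ 57  58  58  59  59  58  60 110 146 124  99  80  70  63  62  60  60  61
   62  61  61  60  60  60  60  60  59]
 [ 58  57  57  56  57  58  58  61  60  60  59  59  59  60  59  60  60  59
   59  59  61  61  59  59  60  59  61]
 [ 57  58  58  59  58  58  59  59  59  60  58  60  59  59  58  59  59  60
   59  59  62  58  61  60  59  60  60]
 [ 57  57  57  58  58  60  57  58  59  59  57  61  58  59  60  61  59  60
   59  61  59  59  61  60  59  59  60]]
```

```bash
python3 - <<'E'
import cv2,numpy as np
a=cv2.imread("pics/side6.png");b=cv2.imread("pics/top6.png")
def crop(im,x,y,w,h,k): return cv2.resize(im[y:y+h,x:x+w],None,fx=k,fy=k,interpolation=cv2.INTER_CUBIC)
cv2.imwrite("pics/p6.png",np.hstack([crop(a,295,195,80,120,5),crop(b,330,170,80,120,5)]))
E
```

```text
(no output)
```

View pics/p6.png

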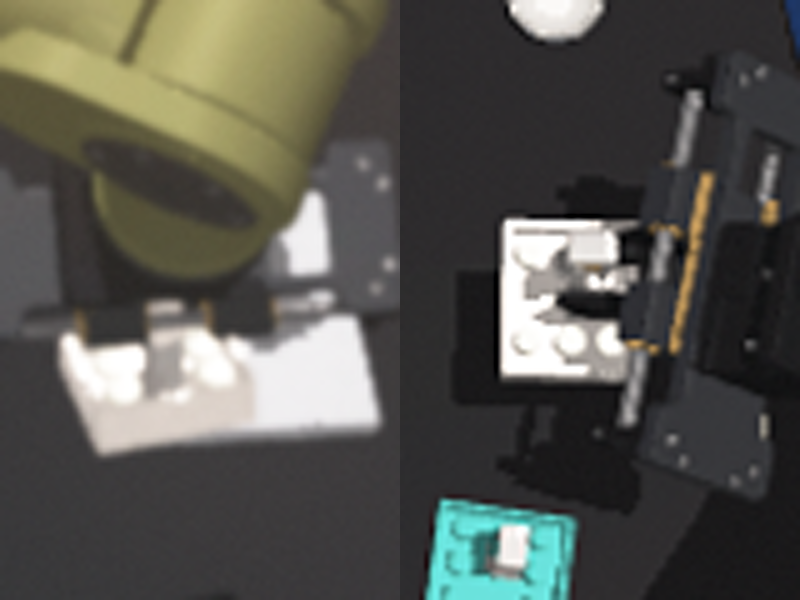

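The carrier hangs in the grip, still at yaw ≈ 90°: tray left edge at top crop (503,220)–(500,378), crown ~(594,248), side front-left bottom corner (102,455). I'll fit its in-hand pose from these.

```bash
python3 - <<'E'
from cm import *
t6=lambda u,v:((u-400-2)/5+330,(v-2)/5+170); s6=lambda u,v:((u-2)/5+295,(v-2)/5+195)
ob=[("top",(33,-38,24),t6(503,220)),("top",(33,38,24),t6(500,378)),("top",(-33,38,24),t6(630,382)),
("top",(-.5,0,139),(367.9,219.2)),
("side",(33,38,24),s6(62,335)),("side",(-33,38,0),s6(102,455)),("side",(-33,-38,0),s6(253,430)),("side",(-33,38,24),s6(92,412)),("side",(-33,-38,24),s6(250,380))]
def res(p):
    r=R.from_rotvec(p[3:]); return np.concatenate([proj(n,r.apply(np.array(l)/1e3)+p[:3])[0]-q for n,l,q in ob]+[p[3:5]*30])
s=least_squares(res,[.478,-.046,.19,0,0,1.57],loss="soft_l1",x_scale=[.01,.01,.01,.1,.1,.1])
print(s.x,R.from_rotvec(s.x[3:]).as_euler("ZYX",degrees=True)); print(res(s.x)[:-2].reshape(-1,2).round(1).tolist())
g=s.x[:3]+R.from_rotvec(s.x[3:]).apply([-.009,0,.066]); print("grip - TCP in tool (mm)",T.inv().apply(g-P)*1e3, "dead reckon",T.inv().apply(car((-9,0,66))-Pg)*1e3, "origin dr", P-Pg+[.4793,-.0498,0])
E
```

```text
[ 0.4759 -0.0459  0.1845 -0.0084  0.0011  1.5278] [87.5347  0.3423 -0.277 ]
[[0.1, 0.3], [-0.2, -1.2], [0.6, -1.0], [-0.4, 0.2], [-0.9, -1.2], [-1.6, 0.2], [-0.2, -0.7], [0.3, 0.8], [0.6, 1.3]]
grip - TCP in tool (mm) [-1.8785  3.4266 -9.4597] dead reckon [ -0.8609   2.4417 -11.9712] origin dr [ 0.476  -0.0465  0.1871]
```

```bash
cat >> cm.py <<'E'
Th=R.from_euler("xyz",[-140.1,-1.0,-12.8],degrees=True);Ph=np.array([.4789,-.0465,.2458])
RCH=Th.inv()*R.from_euler("z",88.5,degrees=True); OCH=Th.inv().apply(np.array([.476,-.0462,.186])-Ph)
E
python3 - <<'E'
from cm import *
for tilt in (0,.05):
  Rk=R.from_euler("zy",[1.3352,0]) if not tilt else R.from_euler("ZY",[1.3352,-0]) 
  Rk=R.from_euler("ZY",[1.3352,-tilt])
  o=BAR+[0,0,-.001]-Rk.apply([-.0005,0,.147])
  W=Rk.apply(np.array([(0,25,3),(0,-25,3),(0,25,58),(0,-25,58),(-11,7,154),(10,7,154),(-15,8,105)])/1e3)+o
  print(tilt,((proj("top",W)-[250,135])*6+2.5+[396,0]).round(0).tolist(),((proj("side",W)-[310,135])*6+2.5).round(0).tolist())
b=cv2.imread("pics/top5.png").min(2); print(b[172:196,270:288])
h=ch((-.5,0,93.5)); print(inl(h)); plan([P+(LB-.07*SX)-h],6)
E
```

```text
0 [[567.0, 354.0], [596.0, 244.0], [556.0, 317.0], [586.0, 203.0], [574.0, 206.0], [520.0, 194.0], [594.0, 251.0]] [[147.0, 473.0], [259.0, 468.0], [148.0, 368.0], [263.0, 363.0], [197.0, 184.0], [192.0, 159.0], [194.0, 291.0]]
0.05 [[551.0, 350.0], [580.0, 240.0], [545.0, 315.0], [576.0, 200.0], [575.0, 207.0], [521.0, 194.0], [589.0, 250.0]] [[145.0, 463.0], [257.0, 458.0], [147.0, 362.0], [262.0, 357.0], [198.0, 186.0], [192.0, 159.0], [193.0, 290.0]]
[[100  98  81 171 221 149  54  45 105 106  91 118 255 237 104  37  43  43]
 [ 88  97  93 165 207 127  37  48 122 112  89 204 255 220  76  36  42  44]
 [ 90 100  97 149 198 119  30  73 127 109  84 228 255 223  75  37  42  42]
 [128  98  98 115 146  86  24 148 255 183 116 253 255 194  84  43  41  42]
 [160 110  99  96 125 193 142 135 205 164 144 255 238 149  99  55  41  43]
 [177 123  98  94 148 207 183 129 117 136 142 208 168 131  90  45  36  39]
 [194 132  92  92 153 194 165 116 124 137 137 138 128 129 182 144  79  53]
 [198 183 161 138 175 198 140 178 160 138 138 140 135 138 196 193 179 175]
 [197 199 195 186 195 187 192 222 182 143
[... 537 characters left out ...]
 202 201 201 198 196]
 [100 101  99  94 195 244 209 127 183 140  93  92 124 185 202 201 199 196]
 [100 100  99  97 125 163 132 157 171 124  96  93 156 194 201 200 198 196]
 [100 100 100  98  96  97  92 156 139 105  96  92 179 201 199 199 198 196]
 [100 100 100  99 101 100  95 144 121  97  98  92 179 200 197 198 198 197]
 [ 98 100 100  99 101 101  99 131 114  98 100  95 182 205 198 197 196 198]
 [ 97  99 100 100 101 102 101 106 103 100  99  96 131 138 184 197 193 195]
 [ 92  97  99 100 100 101 101  99  98 100 101  99  96  90 176 198 195 195]
 [179 126  94  97  97  99 101 101 100 100 100 100  98  92 179 198 197 197]]
[-229.6   67.    80.2]
[0.5815, 0.0932, 0.1653] 4 rows of [1.69, -1.74, 4.11]
```

Call:
arm_command:
  translation:
    - [1.7,-1.7,4.1]
    - [1.7,-1.7,4.1]
    - [1.7,-1.7,4.1]
    - [1.5,-1.5,3.5]
    - [0,0,0]
    - [0,0,0]
  twist: [0,0,0,0,0,0]

```text
time_s: 26.12
tool_pos: [0.5772, 0.0891, 0.1562]
tool_rot: [-140.3, -0.1, -13.0]
force: [-0.8, 0.1, -1.8]
grip_width: 0.0164
```

```bash
cat >> cm.py <<'E'
LB=LB+.0015*SX+.002*np.array([SX[1],-SX[0],0])
E
python3 - <<'E'
from cm import *
st(); h=ch((-.5,0,93.5)); print(inl(h)); plan([P+(LB-.035*SX)-h,P+LB-h],1.5)
b=optics.read_camera("top")["img"]; a=optics.read_camera("side")["img"]
cv2.imwrite("pics/side7.png",a);cv2.imwrite("pics/top7.png",b)
pr=proj("top",np.array([ch(l) for l in [(-11,-7,139),(-11,7,139),(10,7,139),(10,-7,139)]])); print(pr.round(1).tolist())
u,v=pr.mean(0).astype(int); print(u,v); print(b.min(2)[v-8:v+9,u-16:u+14])
E
```

```text
t 26.12 q [0.5, 12.7, 13.0, 109.0, -47.0, 67.5, 22.6] p [0.5772, 0.0891, 0.1562] rot [-140.3, -0.1, -13.0] F [-0.83, 0.08, -1.77] w 0.0164
axes x,y,z: [[0.974, -0.226, 0.001], [-0.173, -0.75, -0.639], [0.145, 0.622, -0.769]]
[-76.3   4.8  -9.1]
[0.5915, 0.1282, 0.1653] 3 rows of [0.17, -1.25, 0.65]
[0.5997, 0.1622, 0.1653] 3 rows of [0.01, -0.9, 0.75]
[[313.1, 185.1], [312.9, 190.5], [304.4, 190.3], [304.6, 184.9]]
308 187
[[ 38  31  34  38  39  42  43  43  43  43  43  43  44  43  43  43  43  42
   44  44  43  43  43  43  44  29  33  45  47  46]
 [169 197 146  72  50  38  34  36  39  41  41  43  42  44  43  44  43  44
   44  44  44  44  43  43  45  39  44  47  47  47]
 [198 209 190 176 174 167 131 100  67  39  34  36  38  39  40  42  44  43
   43  44  44  43  44  43  43  44  48  47  46  47]
 [197 196 195 198 199 197 186 184 181 171 139 113  74  49  37  35  37  41
   43  42  42  43  43  43  43  45  47  47  46  45]
 [196 196 195 194 195 195 195 199 201 199 187 181 175 172 200 150  77  42
   39  40  41  44  44  44  45  46  43  42  55  47]
 [196 195 194 194 195 194 194 194 196 195 194 19
[... 752 characters left out ...]
185 192 204 204 205 206
  205 207 210 124  53  40  37  37  34  65 121 129]
 [198 195 197 197 197 192 255 240 251 255 255 252 174 122 152 151 124 117
  121 123 129 165 255 172  20  25  24  87 144 131]
 [196 197 198 198 197 191 254 238 234 249 253 248 159  87 170 250 189  98
   60  63  84 180 255 203  22  24  26 100 155 139]
 [197 197 198 198 198 192 255 239 211 241 253 246 156  89 142 203 232 246
  184 118  99 180 255 202  27  29  38  91 128 125]
 [197 196 198 199 197 169 254 240 179 183 221 223 148 168 158 143 187 234
  203 147 104 181 255 172  33  41  44  67  76  91]
 [198 196 197 197 198 159 253 249 250 194 143 158 144 166 164 155 148 151
  218 236 150 182 217 128  38  46  48  58  56  61]]
```

Call:
arm_command:
  translation:
    - [0.2,-1.3,0.5]
    - [0.2,-1.3,0.6]
    - [0.1,-1.3,0.6]
    - [0,0,0]
  twist: [0,0,0,0]

```text
time_s: 26.72
tool_pos: [0.5931, 0.1293, 0.1717]
tool_rot: [-140.2, -0.3, -13.2]
force: [0.5, 0.9, -2.2]
grip_width: 0.0165
```

```bash
python3 - <<'E'
from cm import *
st(); h=ch((-.5,0,93.5)); print(inl(h)); plan([P+LB-h],1.2)
E
```

```text
t 26.73 q [-2.4, 12.2, 11.3, 107.5, -47.3, 65.7, 17.9] p [0.5931, 0.1293, 0.1717] rot [-140.2, -0.3, -13.2] F [0.48, 0.89, -2.25] w 0.0165
axes x,y,z: [[0.974, -0.228, 0.005], [-0.172, -0.749, -0.64], [0.15, 0.623, -0.768]]
[-33.5  -1.1   6.4]
[0.5998, 0.1622, 0.1653] 3 rows of [-0.03, -0.72, 0.88]
```

Call:
arm_command:
  translation:
    - [0,0.35,0.45]
    - [0,0,0]
  twist: [0,0]

```text
time_s: 26.98
tool_pos: [0.5929, 0.1291, 0.1653]
tool_rot: [-140.2, -0.3, -13.2]
force: [-0.5, -0.1, -2.9]
grip_width: 0.0166
```

```bash
python3 - <<'E'
from cm import *
st(); h=ch((-.5,0,93.5)); print(inl(h)); plan([P+LB-h],1.2)
E
```

```text
t 26.98 q [-2.3, 12.6, 11.3, 107.8, -47.5, 65.2, 18.5] p [0.5929, 0.1291, 0.1653] rot [-140.2, -0.3, -13.2] F [-0.52, -0.1, -2.88] w 0.0166
axes x,y,z: [[0.974, -0.228, 0.005], [-0.172, -0.749, -0.64], [0.15, 0.622, -0.769]]
[-33.8  -1.    0. ]
[0.5998, 0.1622, 0.1653] 3 rows of [-0.03, -0.87, 0.72]
```

Call:
arm_command:
  translation:
    - [0,-0.85,0.75]
    - [0,-0.85,0.8]
    - [0,0,0]
  twist: [0,0,0]

```text
time_s: 27.35
tool_pos: [0.5983, 0.1529, 0.1638]
tool_rot: [-140.2, -0.2, -13.2]
force: [1.1, -0.0, -2.2]
grip_width: 0.0163
```

```bash
python3 - <<'E'
from cm import *
st(); h=ch((-.5,0,93.5)); print(inl(h)); plan([P+LB-h],1.2)
b=optics.read_camera("top")["img"]; a=optics.read_camera("side")["img"]
cv2.imwrite("pics/side8.png",a);cv2.imwrite("pics/top8.png",b)
print(b.min(2)[172:196,270:288])
E
```

```text
t 27.35 q [-3.9, 12.9, 10.2, 107.6, -47.9, 63.5, 16.7] p [0.5983, 0.1529, 0.1638] rot [-140.2, -0.2, -13.2] F [1.14, -0.03, -2.17] w 0.0163
axes x,y,z: [[0.973, -0.229, 0.004], [-0.173, -0.749, -0.64], [0.149, 0.622, -0.768]]
[-9.4 -0.8 -1.5]
[0.5997, 0.1622, 0.1653] 1 rows of [-0.07, -0.82, 0.49]
[[102  97  83 170 222 150  55  45 105 107  92 118 255 238 105  37  41  45]
 [ 88  97  93 165 208 127  36  47 122 112  89 204 255 221  76  37  42  43]
 [ 91 100  98 150 198 120  31  72 128 110  85 228 255 224  74  35  41  43]
 [129  97  99 116 146  85  22 149 255 185 116 253 255 193  81  36  33  38]
 [160 110  99  96 126 195 142 135 204 166 146 255 238 147 114 159 149  79]
 [178 123  98  95 149 209 185 130 118 136 143 208 168 128 167 228 247 172]
 [194 132  92  92 142 169 152 115 125 138 139 138 128 126 178 230 255 217]
 [199 184 161 139 160 156 117 179 162 138 139 141 136 124 193 233 255 197]
 [198 200 195 187 183 149 182 223 182 144 140 140 139 140 204 236 254 181]
 [200 201 202 203 183 138 204 230 167 137 142 142 141 158 195 227 249 171]
 [158 138 139 138 145 176 216 214 139 107 113 151 1
[... 299 characters left out ...]
208 176 156 219 165 101]
 [100 100  98  92 242 242 237 157 193 163 140 150 155 154 152 220 255 241]
 [100 100  99  92 234 237 207 133 181 167 153 159 163 164 163 163 209 180]
 [100 101 100  95 136 153 126 157 175 163 161 136 115 103 100  81  66  59]
 [100 102 100  97 103 100  91 153 152 154 149  93  48  33  29  28  28  37]
 [101 101  99 108 123 108  95 141 143 152 112  46  18  24  26  25  26  37]
 [ 98 100  99 111 128 110  98 127 148 154 119  58  11   8  13  16  23  42]
 [ 96  99  99 110 135 114  98 108 146 150 246 255 243 140  39   7  18  41]
 [ 93  96  98 108 141 116  96 104 139 245 255 247 205 161 118  66  33  41]
 [179 126  92 103 139 135 129 130 143 255 255 219 146 154 152 134  76  34]]
```

Call:
arm_command:
  translation:
    - [0,-0.25,-0.1]
    - [0,-0.6,0.55]
    - [0,0,0]
  twist: [0,0,0]

```text
time_s: 27.82
tool_pos: [0.6011, 0.1605, 0.166]
tool_rot: [-140.3, -0.3, -13.4]
force: [0.6, 0.4, -2.9]
grip_width: 0.0163
```

```bash
cat > chk.py <<'E'
from cm import *
st(); print("93.5:",inl(ch((-.5,0,93.5))),"132:",inl(ch((-.5,0,132)))); plan([P+LB-ch((-.5,0,93.5)),P+LB-ch((-.5,0,116))],1.2)
r=cv2.imread("pics/top5.png").min(2)[168:196,264:282].astype(int)
b=optics.read_camera("top")["img"].min(2)[168:196,264:282].astype(int)
print("top diff of link area", np.abs(b-r)[:,:14].mean(1).round(0).astype(int).tolist())
E
python3 chk.py
```

```text
t 27.82 q [-4.5, 12.8, 9.9, 107.4, -47.9, 63.0, 15.7] p [0.6011, 0.1605, 0.166] rot [-140.3, -0.3, -13.4] F [0.61, 0.43, -2.87] w 0.0163
axes x,y,z: [[0.973, -0.232, 0.005], [-0.175, -0.749, -0.639], [0.151, 0.621, -0.769]]
93.5: [-1.3 -1.7  0.7] 132: [-1.2 -2.2 39.2]
[0.5998, 0.1622, 0.1653] 1 rows of [-0.17, -0.06, 0.14]
[0.5995, 0.1622, 0.1428] 2 rows of [-0.02, 0.72, 0.86]
top diff of link area [1, 1, 1, 1, 1, 0, 2, 6, 7, 13, 14, 18, 12, 14, 16, 25, 18, 12, 11, 15, 13, 27, 27, 29, 31, 31, 29, 33]
```

Call:
arm_command:
  translation:
    - [0,0.45,0.75]
    - [0,0.6,0.75]
    - [0,0,0]
  twist: [0,0,0]

```text
time_s: 28.25
tool_pos: [0.6014, 0.1609, 0.1457]
tool_rot: [-140.3, -0.2, -13.5]
force: [-0.0, 0.5, -3.1]
grip_width: 0.0165
```

```bash
python3 chk.py
```

```text
t 28.25 q [-4.3, 14.2, 9.7, 108.3, -49.0, 61.5, 17.6] p [0.6014, 0.1609, 0.1457] rot [-140.3, -0.2, -13.5] F [-0.01, 0.46, -3.09] w 0.0165
axes x,y,z: [[0.973, -0.233, 0.004], [-0.177, -0.749, -0.638], [0.152, 0.62, -0.77]]
93.5: [ -0.8  -1.9 -19.6] 132: [-0.7 -2.4 18.9]
[0.5997, 0.1621, 0.1653] 2 rows of [-0.09, -0.66, -0.73]
[0.5994, 0.1621, 0.1428] 2 rows of [-0.02, 0.72, 0.86]
top diff of link area [1, 1, 1, 1, 2, 2, 4, 9, 6, 2, 3, 10, 23, 24, 7, 19, 21, 22, 18, 25, 27, 13, 21, 33, 37, 33, 40, 47]
```

Call:
arm_command:
  translation:
    - [0,0.18,0.23]
    - [0,0.18,0.23]
    - [0,0.18,0.23]
    - [0,0.18,0.23]
    - [0,0,0]
  twist: [0,0,0,0,0]

```text
time_s: 28.92
tool_pos: [0.603, 0.1615, 0.1356]
tool_rot: [-140.2, -0.4, -13.5]
force: [0.4, 0.1, -1.7]
grip_width: 0.0165
```

Call:
arm_command:
  translation:
    - [0,0.2,0.25]
    - [0,0.2,0.25]
    - [0,0,0]
  twist: [0,0,0]

```text
time_s: 29.3
tool_pos: [0.6041, 0.1621, 0.1306]
tool_rot: [-140.1, -0.5, -13.5]
force: [-0.0, -0.6, 1.2]
grip_width: 0.0166
```

```bash
python3 chk.py
```

```text
t 29.3 q [-4.1, 15.4, 9.5, 108.9, -50.3, 60.2, 19.5] p [0.6041, 0.1621, 0.1306] rot [-140.1, -0.5, -13.5] F [-0.03, -0.64, 1.17] w 0.0166
axes x,y,z: [[0.972, -0.234, 0.009], [-0.174, -0.747, -0.642], [0.157, 0.623, -0.767]]
93.5: [  0.9  -4.1 -34.7] 132: [ 0.8 -4.4  3.8]
[0.5999, 0.1622, 0.1653] 3 rows of [-0.13, -0.72, -0.9]
[0.5998, 0.1623, 0.1428] 2 rows of [-0.02, 0.72, 0.86]
top diff of link area [20, 21, 19, 29, 34, 19, 14, 18, 8, 4, 7, 20, 24, 22, 9, 15, 21, 25, 22, 18, 23, 24, 21, 23, 29, 38, 35, 31]
```

Call:
arm_command:
  translation:
    - [-0.15,0.2,0.25]
    - [-0.1,0.2,0.25]
    - [0,0,0]
  twist: [0,0,0]

```text
time_s: 29.72
tool_pos: [0.6027, 0.1633, 0.1255]
tool_rot: [-139.9, -0.6, -13.6]
force: [-0.6, 0.2, 3.0]
grip_width: 0.016
```

Call:
arm_command:
  translation:
    - [0,0.2,0.25]
    - [0,0.2,0.25]
    - [0,0,0]
  twist: [0,0,0]

```text
time_s: 30.1
tool_pos: [0.604, 0.164, 0.1208]
tool_rot: [-139.8, -0.7, -13.6]
force: [-0.2, -0.3, 5.1]
grip_width: 0.0166
```

Call:
arm_command:
  translation:
    - [-0.1,0.2,0.25]
    - [0,0,0]
  twist: [0,0]

```text
time_s: 30.35
tool_pos: [0.604, 0.1645, 0.1188]
tool_rot: [-139.7, -0.8, -13.6]
force: [-0.6, -0.4, 4.6]
grip_width: 0.0163
```

Call:
arm_command:
  translation:
    - [-0.1,0.2,0.25]
    - [0,0,0]
  twist: [0,0]

```text
time_s: 30.6
tool_pos: [0.6039, 0.165, 0.1167]
tool_rot: [-139.6, -0.9, -13.6]
force: [-0.1, 0.5, 5.7]
grip_width: 0.0163
```

```bash
python3 chk.py
```

```text
t 30.6 q [-3.9, 16.3, 9.1, 109.9, -51.8, 58.6, 21.6] p [0.6039, 0.165, 0.1167] rot [-139.6, -0.9, -13.6] F [-0.1, 0.52, 5.68] w 0.0163
axes x,y,z: [[0.972, -0.236, 0.016], [-0.169, -0.743, -0.648], [0.165, 0.627, -0.762]]
93.5: [  3.3  -3.  -48.6] 132: [  3.   -3.1 -10.1]
[0.6002, 0.1624, 0.1653] 5 rows of [-0.04, -0.58, -0.78]
[0.6003, 0.1626, 0.1428] 2 rows of [-0.02, 0.72, 0.86]
top diff of link area [34, 33, 38, 42, 47, 43, 25, 28, 8, 4, 11, 24, 26, 26, 13, 22, 21, 28, 31, 22, 24, 27, 37, 24, 33, 34, 48, 48]
```

Call:
arm_command:
  translation:
    - [-0.1,0.25,0.2]
    - [0,0,0]
  twist: [0,0]

```text
time_s: 30.9
tool_pos: [0.6038, 0.1646, 0.1147]
tool_rot: [-139.6, -1.0, -13.7]
force: [0.9, 0.9, 5.6]
grip_width: 0.0166
```

Call:
arm_command:
  translation:
    - [0,0.25,0.2]
    - [0,0,0]
  twist: [0,0]

```text
time_s: 31.15
tool_pos: [0.6034, 0.1635, 0.1107]
tool_rot: [-139.7, -1.0, -13.6]
force: [-0.7, -0.2, 3.4]
grip_width: 0.0166
```

```bash
python3 chk.py; python3 -c "
from cell import optics,telemetry
import numpy as np
F=[]
for i in range(4): optics.read_camera('top'); F.append(telemetry.get_obs()['force'])
print(np.mean(F,0))"
```

```text
t 31.15 q [-3.7, 16.6, 9.0, 110.2, -52.2, 58.2, 22.4] p [0.6034, 0.1635, 0.1107] rot [-139.7, -1.0, -13.6] F [-0.7, -0.21, 3.41] w 0.0166
axes x,y,z: [[0.972, -0.236, 0.018], [-0.169, -0.744, -0.647], [0.166, 0.626, -0.762]]
93.5: [  1.8  -2.8 -54.7] 132: [  1.5  -2.8 -16.2]
[0.6003, 0.1624, 0.1653] 5 rows of [-0.04, -0.68, -0.86]
[0.6003, 0.1626, 0.1428] 2 rows of [-0.02, 0.72, 0.86]
top diff of link area [24, 27, 29, 30, 42, 27, 17, 20, 6, 4, 11, 22, 18, 11, 12, 20, 22, 18, 22, 14, 16, 28, 27, 19, 21, 31, 38, 44]
[-0.39672388  0.17247506  2.55965782]
```

The pull peaked at about 8 N, then fell to about 5 N while the arm was still moving down, so the latch has snapped. I'll ease up until the balance carries just the carrier's weight, then release.

Call:
arm_command:
  translation:
    - [0,-0.2,-0.23]
    - [0,-0.2,-0.23]
    - [0,0,0]
    - [0,0,0]
  twist: [0,0,0,0]

```text
time_s: 31.9
tool_pos: [0.6029, 0.1634, 0.1165]
tool_rot: [-139.8, -1.0, -13.6]
force: [-0.5, -0.9, 1.2]
grip_width: 0.0167
```

```bash
python3 chk.py; python3 -c "
from cell import optics,telemetry
import numpy as np
F=[]
for i in range(6): optics.read_camera('top'); F.append(telemetry.get_obs()['force'])
print(np.mean(F,0))"
```

```text
t 31.9 q [-3.8, 16.1, 9.2, 110.1, -51.7, 58.6, 21.7] p [0.6029, 0.1634, 0.1165] rot [-139.8, -1.0, -13.6] F [-0.49, -0.86, 1.18] w 0.0167
axes x,y,z: [[0.972, -0.236, 0.017], [-0.169, -0.744, -0.646], [0.165, 0.625, -0.763]]
93.5: [  1.6  -2.3 -48.8] 132: [  1.4  -2.3 -10.3]
[0.6003, 0.1623, 0.1653] 5 rows of [-0.03, -0.61, -0.77]
[0.6003, 0.1625, 0.1428] 2 rows of [-0.02, 0.72, 0.86]
top diff of link area [16, 12, 11, 26, 29, 16, 5, 11, 6, 4, 9, 18, 6, 10, 9, 19, 19, 21, 23, 17, 16, 26, 24, 21, 21, 33, 44, 40]
[ 0.02523847 -0.11099852  0.23659245]
```

At the same height the force is now 0.2 N, against 5.7 N before, so the bar is past the latch. Releasing.

Call:
arm_command:
  translation:
    - [0,0,0]
    - [0,0,0]
    - [0,0,0]
    - [0,0,-1]
    - [0,0,-2]
    - [0,0,-4]
    - [0,0,-5]
    - [0,0,-5]
  twist: [0,0,0,0,0,0,0,0]
  grip: 60

```text
time_s: 33.25
tool_pos: [0.5717, 0.0537, 0.2504]
tool_rot: [-139.8, -0.8, -13.5]
force: [1.1, -1.1, 0.3]
grip_width: 0.0523
```

Call:
arm_command:
  translation:
    - [0,3.5,-2.5]
    - [0,3.5,-2.5]
    - [0,3.5,-2.5]
    - [0,3.5,-2.5]
    - [0,0,0]
    - [0,0,0]
    - [0,0,0]
    - [0,0,0]
  twist: [0,0,0,0,0,0,0,0]

```text
time_s: 34.25
tool_pos: [0.5302, -0.1266, 0.2502]
tool_rot: [-140.0, -1.8, -14.0]
force: [0.1, 0.8, -0.1]
grip_width: 0.0525
```

```bash
python3 - <<'E'
from cm import *
st()
import time
A=[]
for i in range(4):
    A.append((optics.read_camera("side")["img"],optics.read_camera("top")["img"]))
cv2.imwrite("pics/side9.png",A[-1][0]);cv2.imwrite("pics/top9.png",A[-1][1])
for k,(x,y,w,h) in ((0,(300,130,90,150)),(1,(255,150,70,90))):
    print("motion",[int(cv2.absdiff(A[i][k][y:y+h,x:x+w],A[3][k][y:y+h,x:x+w]).max()) for i in range(3)])
s0=cv2.imread("pics/side0.png");d=cv2.absdiff(A[-1][0],s0).max(2)
g=A[-1][0].min(2)
# predicted positions if hung: bar z sag
for dz in (-.009,):
    o=LB+[0,0,dz]-R.from_euler("z",1.3352).apply([-.0005,0,.132])
    W=R.from_euler("z",1.3352).apply(np.array([(33,38,24),(33,-38,24),(-33,-38,24),(-33,38,24),(-33,38,0),(-33,-38,0),(-11,0,139)])/1e3)+o
    print(o,proj("side",W).round(1).tolist(),proj("top",W).round(1).tolist())
print((g[140:290:3,305:385:3]//26))
E
```

```text
t 34.25 q [14.4, 12.8, 23.5, 98.1, -41.7, 88.7, 32.8] p [0.5302, -0.1266, 0.2502] rot [-140.0, -1.8, -14.0] F [0.1, 0.79, -0.14] w 0.0525
axes x,y,z: [[0.97, -0.242, 0.032], [-0.165, -0.748, -0.643], [0.179, 0.618, -0.765]]
motion [44, 42, 37]
motion [23, 23, 3]
[0.5974 0.1625 0.058 ] [[328.4, 241.0], [355.2, 239.8], [358.2, 254.2], [330.5, 255.5], [330.5, 262.4], [357.9, 261.0], [344.5, 215.6]] [[268.6, 206.0], [275.4, 180.3], [298.3, 185.6], [291.7, 211.3], [292.2, 213.4], [298.6, 188.0], [284.4, 184.7]]
[[6 6 6 ... 7 7 7]
 [6 6 6 ... 6 7 6]
 [6 6 6 ... 7 7 6]
 ...
 [2 2 2 ... 2 2 2]
 [2 2 2 ... 2 2 2]
 [2 2 2 ... 2 2 2]]
```

Call:
arm_command:
  translation:
    - [0,3.5,-2]
    - [0,3.5,-2]
    - [0,0,0]
    - [0,0,0]
    - [0,0,0]
    - [0,0,0]
    - [0,0,0]
    - [0,0,0]
    - [0,0,0]
    - [0,0,0]
  twist: [0,0,0,0,0,0,0,0,0,0]

```text
time_s: 35.9
tool_pos: [0.5125, -0.2016, 0.2362]
tool_rot: [-139.9, -1.9, -13.7]
force: [0.1, -0.7, -0.5]
grip_width: 0.0524
```

```bash
python3 - <<'E'
from cm import *
st()
A=[(optics.read_camera("side")["img"],optics.read_camera("top")["img"]) for i in range(8)]
cv2.imwrite("pics/side10.png",A[-1][0]);cv2.imwrite("pics/top10.png",A[-1][1])
for k,(x,y,w,h) in ((0,(322,130,45,140)),(1,(255,150,55,75))):
    print("motion",[int(cv2.absdiff(A[i][k][y:y+h,x:x+w],A[7][k][y:y+h,x:x+w]).max()) for i in range(7)])
g=A[-1][0].min(2); t=A[-1][1].min(2)
def asc(g,y0,y1,x0,x1):
    for r in range(y0,y1): print(r,"".join(" .:-=+*#%@"[min(9,v//26)] for v in g[r,x0:x1]))
print("side x322-366"); asc(g,156,272,322,366)
print("top x262-306"); asc(t,165,220,260,306)
E
```

```text
t 35.9 q [20.0, 18.3, 26.2, 93.9, -41.7, 93.3, 40.2] p [0.5125, -0.2016, 0.2362] rot [-139.9, -1.9, -13.7] F [0.06, -0.71, -0.46] w 0.0524
axes x,y,z: [[0.971, -0.236, 0.034], [-0.159, -0.748, -0.644], [0.177, 0.62, -0.764]]
motion [19, 11, 32, 34, 16, 5, 4]
motion [4, 3, 3, 3, 4, 3, 3]
side x322-366
156 *******+++++++***++++==----::::-++=-::::::::
157 +++++++====++++**++=--:::::::::-++=-::::::::
158 +=====----=+++***++=:::::::::::-++=-::::::::
159 ----------=++++**++=:::::::::::-++=-::::::::
160 ----------=+++***++=:::::::::::-++=-::::::::
161 ----------=+++***++-:::::::::::-++=-::::::::
162 ----------=+++***++=:::::::::::-++=-::::::::
163 ----------=+++***++=-::::::::::-++=-::::::::
164 ----------=+++***++=--=---:::::-++=:::::::::
165 ----------=+++***++==+++=-:::::-++=:::::::::
166 ----------=++*****+++++++=-----=++=:::::::::
167 -----------++*#%%%*+++++++=====+++=:::::::::
168 -----------+**%%@%#*++++++++++++++-:::::::::
169 -----------++*#%%#*+++*++++=======-:::::::::
170 -----------=++****++++++++=-------::::::::::
171 -------------=+**+++++++++=-::::::::::::::::
172 ----------
[... 7003 characters left out ...]
%@@@@%*%@@@@@##@@@@@%%#@@@%%%%%%%%%+.
207 %%%%%%%%%%@@@@@@@@@@@@@@@@@@@%@@@@@%%%%%%%%%=.
208 %%%%%%%%%%@@@@@@@@@@@@@@@@@@@@@@@@@%%%%%%%%#-.
209 %%%%%%%%%%%%%%%%%%%%@@@@@@@@@@@@@@@%%%%%%%%+:.
210 %%%%%%%%%%%*+************######%%%%%%%%%%%%+..
211 %%%%%%%%%%%*==++++++++++++++++++++%%%%%%%%%=.:
212 %%%%%%%%%%%*======================%%%%%%%%*-.:
213 %%%%%%%%%%%%%%%%##%%%%%%%+=======-%%%%%%%%+:.:
214 %%%%%%%%%%%%%%%%%%%%%%%%@%%%%%%%%#%%%%%%%%+..:
215 %%%%%%%%%%%%%%%%%%%%%%%%%%%%%%%%%%%%%%%%%%=.::
216 %%%%%%%%%%%%%%%%%%%%%%%%%%%%%%%%%%%%%%%%%#-.::
217 %%%%%%%%%%%%%%%%%%%%%%%%%%%%%%%%%%%%%%%%%+:.::
218 %%%%%%%%%%%%%%%%%%%%%%%%%%%%%%%%%%%%%%%%%+.:::
219 %%%%%%%%%%%%%%%%%%%%%%%%%%%%%%%%%%%%%%%%%=.:::
```

Balance bar has sunk ~3 px (≈9 mm), matching link plus carrier weight. The top view shows the tray hanging still. The arm hides the lower chain in the side view, so I'll move it aside for a last height check.

```bash
python3 - <<'E'
from mv import *
plan([(.45,-.3,.32),(.2,-.5,.34)],5)
E
```

```text
[0.45, -0.3, 0.32] 3 rows of [-1.15, 0.99, -4.54]
[0.2, -0.5, 0.34] 7 rows of [-2.78, 2.52, -2.62]
```

Call:
arm_command:
  translation:
    - [-1.1,1,-4.5]
    - [-1.1,1,-4.5]
    - [-1.1,1,-4.5]
    - [-2.8,2.5,-2.6]
    - [-2.8,2.5,-2.6]
    - [-2.8,2.5,-2.6]
    - [-2.8,2.5,-2.6]
    - [-2.8,2.5,-2.6]
    - [-2.8,2.5,-2.6]
    - [0,0,0]
  twist: [0,0,0,0,0,0,0,0,0,0]

```text
time_s: 37.95
tool_pos: [0.252, -0.4602, 0.3311]
tool_rot: [-139.4, -1.3, -13.4]
force: [-1.0, -0.9, -0.7]
grip_width: 0.0525
```

```bash
python3 - <<'E'
from cm import *
st()
A=[(optics.read_camera("side")["img"],optics.read_camera("top")["img"]) for i in range(8)]
cv2.imwrite("pics/side11.png",A[-1][0]);cv2.imwrite("pics/top11.png",A[-1][1])
for k,(x,y,w,h) in ((0,(322,130,45,140)),(1,(255,150,55,75))):
    print("motion",[int(cv2.absdiff(A[i][k][y:y+h,x:x+w],A[7][k][y:y+h,x:x+w]).max()) for i in range(7)])
g=A[-1][0].min(2)
for r in range(166,288): print(r,"".join(" .:-=+*#%@"[min(9,v//26)] for v in g[r,318:372]))
for lab,d in (("seated",132),("on latch",117)):
    o=LB+[0,0,-.008]-R.from_euler("z",1.53).apply([-.0005,0,d/1e3])
    W=R.from_euler("z",1.53).apply(np.array([(33,38,24),(33,-38,24),(-33,-38,24),(-33,38,24),(-33,38,0),(-33,-38,0),(-11,-7,139),(-11,7,139),(-15,-8,91),(-15,8,91)])/1e3)+o
    print(lab,proj("side",W).round(1).tolist())
print("link bar",proj("side",LB+[0,0,-.008]))
E
```

```text
t 37.95 q [71.5, 26.3, 1.6, 70.2, -23.6, 117.6, 55.6] p [0.252, -0.4602, 0.3311] rot [-139.4, -1.3, -13.4] F [-1.01, -0.92, -0.69] w 0.0525
axes x,y,z: [[0.973, -0.232, 0.023], [-0.161, -0.742, -0.651], [0.168, 0.629, -0.759]]
motion [5, 5, 5, 5, 5, 5, 5]
motion [4, 3, 3, 3, 3, 3, 3]
166 ----------:-:--=++++*++=======-:::--==-:::::::::::::::
167 ------:---::::-=++*###*========-====+=-:::::::::::::::
168 --------:-::::-=+*#%%%*+=+++========+=-:::::::::::::::
169 -:------:---::-=++*###*+=+++==========-:::::::::::::::
170 --------:---::--==+++++==+++===-::::::::::::::::::::::
171 :--------::::-:--==+++====++===:::::::::::::::::::::::
172 :--::::---:::::::-=+++===++++==:::::::::::::::::::::::
173 ----:------::::::-=+++===+++===:::::::::::::::::::::::
174 -::::-:--:---::::-=+++====++==-:::::::::::::::::::::::
175 -:::--:--:-::::::-=+++====+++=-:::::::::::::::::::::::
176 ---::::::::::::::-=+++=--=++==-:::::::::::::::::::::::
177 ----::::::-:--:::-=+++=--=++==-:::::::::::::::::::::::
178 -----::::::::::::-++++=--=++==-:::::::::::::::::::::::
179 ------::::::-::::-=+++=--=+++=-:::::::::::::
[... 6051 characters left out ...]
+===========--=----------:::::::::::
283 ===========-------------::::::::::::::::::::::::::::.:
284 ------::::::::::::::::::::::::::::::::::::::::::::::::
285 :::::::::::::::::::::::::::::::::::::::::::::::::.::::
286 :::::::::.:::::::::::::::::::::::::::::::::.:::::::::.
287 :.::::::::::.::::::::.:.:::::::::::::::::::::.::.:.:::
seated [[326.6, 242.6], [352.4, 238.2], [359.9, 252.0], [333.3, 256.6], [333.2, 263.5], [359.5, 258.8], [347.8, 214.8], [342.8, 215.6], [348.1, 230.3], [342.5, 231.2]]
on latch [[326.6, 238.3], [352.5, 233.9], [360.1, 247.7], [333.4, 252.3], [333.3, 259.2], [359.7, 254.6], [348.0, 210.1], [342.9, 210.9], [348.3, 225.7], [342.6, 226.6]]
link bar [[344.0368 215.1887]]
```

```bash
python3 -c "
from cell import env; print(env.sign_off())"
```

```text
the job is handed in; nothing more can be done
None
```

The tube carrier is hanging from the balance as asked, and the job is handed in at about 38 s. I took the link out of its block, hung it on the balance bar and let go. Then I gripped the white carrier, passed its hook through the link's loop and drew it down until the latch snapped.

**Latch and force:** the pull peaked at about 8 N by the wrist force, roughly 10 N on the balance including the link. At the same height the wrist force then read 0.2 N instead of 5.7 N.

**Last checks:**
- **Seating:** in the final side view the carrier's grip top and tray sit within about 1 px of where a seated bar would put them. A bar still under the latch would put them about 4.5 px higher.
- **Load:** the balance bar has sunk about 9 mm, which matches the weight of link plus carrier.
- **Stillness:** over the last eight frames the chain showed only image noise, with the arm well clear.

**Things that were off:**
- The interface cannot tilt the tool directly, so I got the 40° slant by pushing the arm against its reach limits.
- The carrier did not turn to line up with the jaws, so it was gripped about 12° off. It hangs turned about 12° from the bar's square.
- The bar seemed to meet the latch about 6 mm later than my pose estimate; the side-view check settled that it is seated.
- I did not check the other bench things with a separate final picture. All travel over them was well above their height, and I felt no unexpected contact.

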